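# Hook the trapped keys out of the hub fixture

## Task

Swing the work lamp's arm well clear of the slotted hub fixture, about a quarter turn towards the robot, and then, with the hooked pick, drag every brass key out of its slot onto the plate in front; keep the fingers off a key until it is out. When all the keys are out, put them all in the green tray, lay the pick flat, base down, on the blue mat, and swing the lamp arm fully back over the fixture, without pushing the can, jar, bearing or socket on the bench about.

Things in the scene. Friction and masses are not known exactly. Their poses are not given: they have to be found in the camera images.
- fixture: fixed grey block on a base plate. Origin: middle of the row of slot mouths, at bench level; x points into the slots (away from the robot), y left, z up. Plate top at z = 10 mm, x -85 to +165, y +-105 mm: slot floor and apron in front. Block z 10 to 60 mm, from x = 0; three slots along x, 20 mm wide, at y = -60, 0, +60 mm, open at the mouth (x = 0) and top, closed at x = 95 mm
- strap_mid (a point): middle of the top of the fixed yellow strap that crosses over all the slots, 18 mm along x, 6 mm thick, underside 60 mm above the bench (50 mm above the slot floor), 4 to 22 mm behind the mouths: a key leaves only through the mouth. Farther back a steel hub, radius 34 mm, top 94 mm above the bench, is fixed on the block at fixture x = 130 mm
- key1_mid (a point): brass square-section key, 40 (x) x 16 x 16 mm, about 80 g, the right-hand (fixture y = -60 mm) one. This point is its centre; x runs along its length. It starts lying flat in its slot (length along the slot), its centre 40 to 55 mm inside the mouth. May be absent (None): then that slot is empty.
- key2_mid (a point): brass square-section key, 40 (x) x 16 x 16 mm, about 80 g, the middle (fixture y = 0) one. This point is its centre; x runs along its length. It starts lying flat in its slot (length along the slot), its centre 40 to 55 mm inside the mouth. May be absent (None): then that slot is empty.
- key3_mid (a point): brass square-section key, 40 (x) x 16 x 16 mm, about 80 g, the left-hand (fixture y = +60 mm) one. This point is its centre; x runs along its length. It starts lying flat in its slot (length along the slot), its centre 40 to 55 mm inside the mouth. May be absent (None): then that slot is empty.
- pick_grip (a point): hooked pick, about 220 g: centre of its upright black grip tab, 36 mm above the pick's flat underside, near the balance point. Tab 34 (x) x 14 (y) mm, from 14 to 52 mm above the underside; pinch it across y. x points to the hook, z up. Orange base 90 x 50 x 14 mm centred under the tab. A 7 mm steel rod, axis 16.5 mm below this point, runs forward to the hook. Starts on the mat
- pick_hook (a point): the pick's hook, a blade 5 (x) x 8 (y) mm that hangs 14 mm below the rod's underside. This point is the lower end of the blade's face that looks back to the grip: 125 mm ahead of and 34 mm below the tab's centre, 2 mm above the pick's underside level
- lamp_hinge (a point): vertical hinge axis of the lamp arm on top of its fixed post (post radius 11 mm, foot radius 50 mm), at the arm's mid height, 205 mm above the bench, left of the fixture
- lamp_knob (a point): centre of the upright red round knob on the free end of the lamp arm: 18 mm in diameter, free from 24 mm below to 23 mm above this point; 200 mm from the hinge axis. Under it hangs the lamp head, radius 50 mm, its underside 160 mm above the bench
- lamp_arm (a joint): angle of the lamp arm (rad). 0: fully over the fixture, arm pointing right (about -y) from its post. It grows as the arm swings towards the robot, clockwise from above; near 1.57 the arm points towards -x, clear of the fixture. Stops at -0.1 and 1.9; starts at 0 to 0.18. Stays where it is left; about 1.5 N at the knob moves it
- tray_in (a point): green loose tray, outer 120 (x) x 170 (y) x 28 mm high, walls and floor 4 mm. This point is the centre of its inner floor
- mat_mid (a point): thin blue mat, fixed, 260 (x) x 110 (y) x 2 mm: centre of its top face. The pick's place
- pick: the pick itself: origin on its flat underside, below the tab's centre
- key1: key of point key1_mid; origin at its underside
- key2: key of point key2_mid; origin at its underside
- key3: key of point key3_mid; origin at its underside
- spray_can: bystander, not part of the job, leave it standing where it is: blue can, radius 28, 150 mm high
- grease_jar: bystander, not part of the job, leave it standing where it is: jar, radius 30, 70 mm high
- bearing: bystander, not part of the job, leave it standing where it is: steel ring, radius 30, 16 mm high
- socket: bystander, not part of the job, leave it standing where it is: steel socket, radius 14, 28 mm high
Mind the look-alikes: they are no part of the job. Of the things shaped like the pick, the orange one is meant.

How it is judged:
By the outcome, as a careful person would: the job done as asked, in the order asked, and still so for the second after the job is handed in, with the robot touching nothing.
Of key1, key2, key3 only 2 to 3 are there at a start; the rules pass over those that are not, and their reading is None.
At some moment in a run one of pick, tray may be knocked a few centimetres aside while the robot is not near it.
Once in a run the grip may slacken for a moment while it holds something.
It also fails if it takes over 210 s, if anything falls off the work surface, if the arm or the gripper's body presses on something with over 40 N, if the wrist force passes 120 N, or if a joint passes its speed limit or range.

## Robot

A 6-joint arm with a two-finger parallel gripper is mounted at the origin on the work surface. World frame = base frame: x ahead of the robot, y to its left, z up, the work surface at z = 0. Lengths are in m, angles in degrees, forces in N, time in s.
With the tool pointing down it reaches from about 0.275 to 0.825 m from the base axis. Payload 4.9 kg.
Tool frame: the origin (TCP) lies between the finger pads; the fingertips stand 19 mm ahead of it and the grasp point (between the pads) is the TCP (robot.tcp_to_tips is the distance from the TCP to the fingertips, in m); z points along the fingers, y is the direction in which the jaws open and shut (so a half turn about z gives the same grasp; the last joint's range is limited). The gripper opens to 85 mm and grips with 20 to 120 N. Pads are 22 mm wide; open, the fingers measure 114 mm over their backs; the gripper's body (76 mm by 85 mm) begins 54 mm behind the grasp point. The pads swing forward as they close: fully open they stand 13 mm farther back than shut.
Start: joints at [62.785, 18.69, -11.035, 60.275, 0, 82.311], TCP at [0.184, 0.518, 0.25] pointing down, gripper open.
Joint ranges: [-152.03, 152.03], [-55.5, 102.48], [-74.3, 77.21], [-110.64, 120.58], [-84.22, 78.4], [-180, 180]. Speed limits (degrees/s): [147.25, 147.25, 180, 180, 180, 180].

## Interface

Orientations are given as [roll, pitch, yaw] about the fixed x, y, z axes, in that order (R = Rz(yaw) Ry(pitch) Rx(roll)).
In Python, from cell import get_obs, optics, robot gives the robot as it stands.
- The arm moves only by the tool send_rows, never from a script. Its argument "steps" is one flat list of numbers, 7 for each row, row after row: the shift along the tool's x, y, z in m, then the turn, a rotation vector about the tool's x, y, z in rad, then the closure, from -1 (fully open) to 1 (shut). In form: [x, y, z, wx, wy, wz, hand, x, y, z, wx, wy, wz, hand, ...]. A call has 1 to 20 rows; each row is the pose to reach, as a shift and turn from the pose commanded when the call began, along the tool's axes at that moment; what a row does not reach only later rows make up. A row lasts 1/10 s, in which the tool goes at most 50 mm and 8.59 degrees, less where a joint would pass 70% of its speed; a pose out of reach is approached as far as the arm can. A call with a gripper value outside its range is refused whole. The fingers move at their own pace and stop on an object; the grip force is fixed at half the most. Time passes only in rows, so rows that repeat a pose let the fingers close. It gives the time, the measured TCP pose, the force and the opening at its end, in the units of the state.
- get_obs(): the state, without advancing time (a new reading comes with each control period).
- optics.camera(name): name is "scene" or "side" or "wrist"; returns a dict with "color" (400x640x3 uint8, red, green, blue), "intrinsics" (3x3 intrinsics, pixels), "dist_coeffs" ([k1, k2, p1, p2, k3] as OpenCV has them; the pictures are not rectified), "origin" and "orientation" of the camera in the world; the wrist camera has in their place "hand_eye" (4x4, takes a point from camera to tool coordinates, whose origin is the TCP and whose axes are the flange's). Camera axes: x right, y down, z forward; pixel columns grow to the right and rows downward; lengths in m; the calibration is good to about 2 mm. A picture is of the moment at which its call begins: read the wrist's pose just before it. There is no depth.
- robot.finish_job(): hands the job in, once; it reports no verdict.
The state is a dict: "t": time; "qpos": joint angles; "qvel": joint speeds; "joint_efforts": joint torques, N m; "ee_pos": TCP position; "orientation": TCP orientation; "ft_force": force on the tool from outside, world axes, zero at the start; "ft_torque": the same for the moment, N m; "opening": finger opening in m.
Only numpy, scipy, OpenCV 4.12 (cv2) and the standard library are available. Lean on these libraries where they do the work, as an engineer would, in place of code of your own. Each camera call takes 0.05 s, during which the arm holds its last target. There are 200 camera calls.

## Working session

There is one attempt and no reset: what is moved stays moved. The work goes in short steps, Python scripts to look and compute and a tool call to move; the robot and the scene stay as the last step left them, time stands still between calls to the robot, and variables do not carry over. Pictures are saved under pics/ and viewed, about 12 in all and at most 16, crops included, and the job is handed in when it is done.

Besides the shell and the picture viewer there is one more tool, called after "Call:" as name(argument=value, ...) on one line, values as JSON. send_rows: Moves the arm, as the interface text tells. Its arguments: {"type":"object","properties":{"steps":{"type":"array","items":{"type":"number"}}},"required":["steps"]}

```bash
ls; mkdir -p pics; cat > h.py <<'E'
import numpy as np, cv2
from cell import get_obs, optics, robot
from scipy.spatial.transform import Rotation as R
def rot(o):
    o=np.array(o,float)
    if o.shape==(3,3): return o
    if o.shape==(4,): return R.from_quat(o).as_matrix()
    return R.from_euler('xyz',o,degrees=True).as_matrix()
def cam(name):
    s=get_obs(); c=optics.camera(name)
    if name=='wrist':
        T=np.eye(4); T[:3,:3]=rot(s['orientation']); T[:3,3]=s['ee_pos']; T=T@np.array(c['hand_eye'])
        c['R'],c['o']=T[:3,:3],T[:3,3]
    else: c['R'],c['o']=rot(c['orientation']),np.array(c['origin'])
    c['K']=np.array(c['intrinsics']);c['d']=np.array(c['dist_coeffs']); return c
def save(c,f): cv2.imwrite('pics/'+f,c['color'][:,:,::-1])
def ray(c,uv):
    p=cv2.undistortPoints(np.array(uv,float).reshape(-1,1,2),c['K'],c['d']).reshape(-1,2)
    return np.c_[p,np.ones(len(p))]@c['R'].T
def onz(c,uv,z):
    d=ray(c,uv); return c['o']+d*((z-c['o'][2])/d[:,2])[:,None]
def proj(c,P):
    P=(np.array(P,float).reshape(-1,3)-c['o'])@c['R']
    return cv2.projectPoints(P,np.zeros(3),np.zeros(3),c['K'],c['d'])[0].reshape(-1,2)
def tri(c1,u1,c2,u2):
    A=[];b=[]
    for c,u in((c1,u1),(c2,u2)):
        d=ray(c,u)[0];d/=np.linalg.norm(d);M=np.eye(3)-np.outer(d,d);A.append(M);b.append(M@c['o'])
    A=np.vstack(A);b=np.hstack(b);x,r,_,_=np.linalg.lstsq(A,b,rcond=None);return x,np.sqrt(r)
def totool(P):  # world point -> shift from the current TCP along tool axes
    s=get_obs(); return rot(s['orientation']).T@(np.array(P)-s['ee_pos'])
E
python3 - <<'E'
from h import *
for n in('scene','side','wrist'):
    c=cam(n);save(c,n+'0.png');print(n,c['o'].round(3),c['R'][:,2].round(2),c['K'].round(0).tolist(),c.get('orientation'))
print(get_obs())
E
```

```text
pics
scene [1.215 0.062 1.093] [-0.63 -0.05 -0.78] [[403.0, 0.0, 320.0], [0.0, 403.0, 204.0], [0.0, 0.0, 1.0]] [-141.12200015    0.23847423   93.92413858]
side [ 0.289 -1.029  0.82 ] [ 0.12  0.83 -0.54] [[381.0, 0.0, 321.0], [0.0, 381.0, 195.0], [0.0, 0.0, 1.0]] [-122.99174015    0.93349054   -8.62455161]
wrist [0.105 0.546 0.372] [ 0.3  -0.11 -0.95] [[346.0, 0.0, 306.0], [0.0, 346.0, 207.0], [0.0, 0.0, 1.0]] None
{'t': 0.15, 'qpos': array([ 6.27855567e+01,  1.87231380e+01, -1.10783499e+01,  6.02745061e+01,
       -3.62505375e-04,  8.23146014e+01]), 'qvel': array([ 0.00476894, -0.00980978,  0.19157739, -0.1482401 ,  0.07596312,
       -0.10567837]), 'joint_efforts': array([ 1.40331678e-03, -4.43704319e+01,  2.62663937e+01,  1.04655352e-02,
       -5.67161806e-05,  2.45452362e-06]), 'ee_pos': array([0.18362359, 0.51800439, 0.2496782 ]), 'orientation': array([-1.79924640e+02, -9.80370924e-03,  1.60470949e+02]), 'ft_force': array([-0.18711388,  0.2076238 ,  1.19001416]), 'ft_torque': array([0.00426102, 0.01108706, 0.01113516]), 'opening': 0.08549104390132523}
```

View pics/scene0.png

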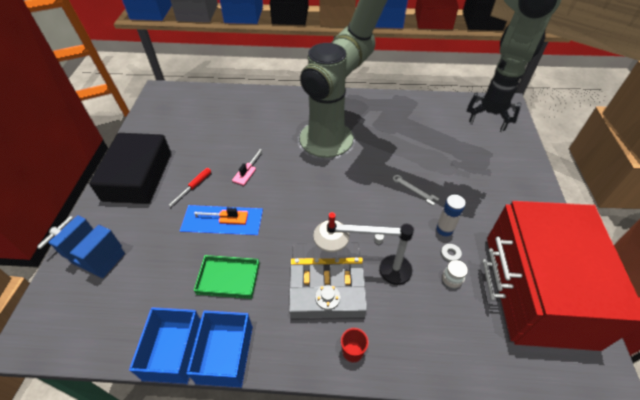

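View pics/side0.png

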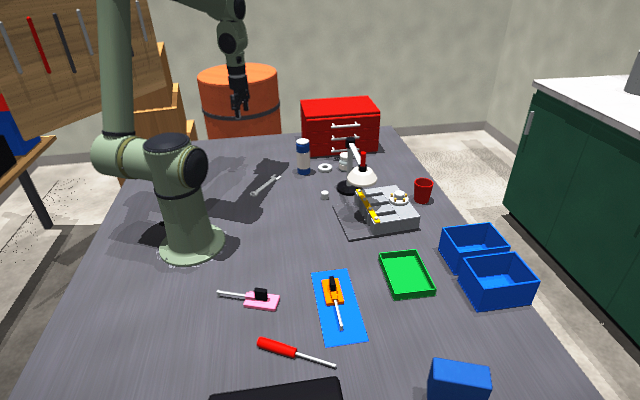

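The scene view shows the lamp knob at about (332,217), its hinge at (406,231), the fixture around (328,285), the orange pick on the mat at (233,215) with its hook towards -y, and the tray at (227,276). I'll enlarge that area.

```bash
python3 - <<'E'
import cv2
a=cv2.imread('pics/scene0.png')[195:325,270:480];b=cv2.imread('pics/side0.png')[140:250,290:440]
a=cv2.resize(a,None,fx=3.8,fy=3.8,interpolation=2)
cv2.imwrite('pics/a.png',a)
cv2.imwrite('pics/b.png',cv2.resize(b,None,fx=5,fy=5,interpolation=2))
E
```

```text
(no output)
```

View pics/a.png

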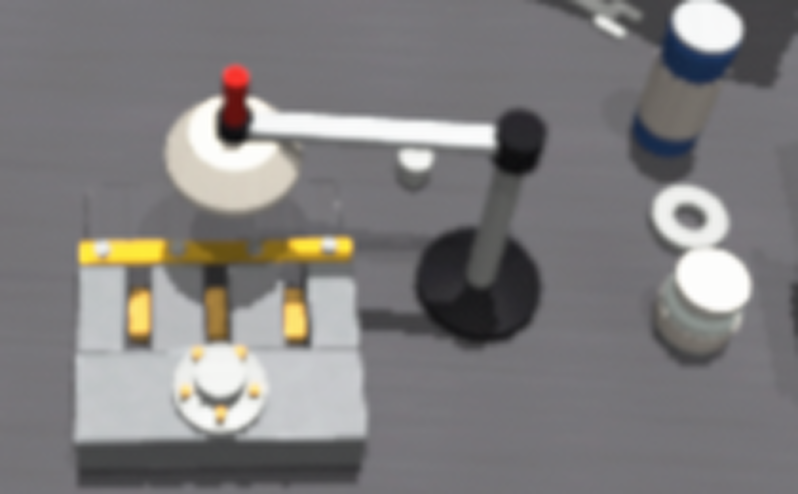

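View pics/b.png

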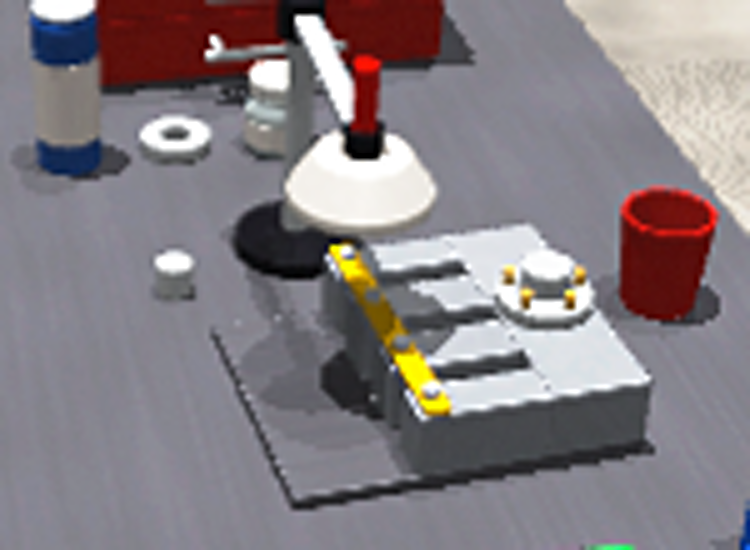

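Three keys are there (crop 140,312; 216,312; 295,314), and the knob's centre is at crop (235,95). Now to measure.

```bash
cat >> h.py <<'E'
def mask(c,lo,hi,box=None):
    m=cv2.inRange(cv2.cvtColor(c['color'],cv2.COLOR_RGB2HSV),np.array(lo),np.array(hi))
    if box: k=np.zeros_like(m);x0,y0,x1,y1=box;k[y0:y1,x0:x1]=1;m=m*k
    return m
def blobs(m,amin=8):
    cs=cv2.findContours(m,cv2.RETR_EXTERNAL,cv2.CHAIN_APPROX_NONE)[0]
    out=[]
    for k in sorted(cs,key=cv2.contourArea,reverse=True):
        mm=np.zeros_like(m);cv2.drawContours(mm,[k],-1,255,-1);mm&=m
        ys,xs=np.nonzero(mm)
        if len(xs)>=amin: out.append(dict(n=len(xs),c=(xs.mean(),ys.mean()),box=(xs.min(),ys.min(),xs.max(),ys.max()),rect=cv2.boxPoints(cv2.minAreaRect(k)),pts=np.c_[xs,ys],k=k))
    return out
E
python3 - <<'E'
from h import *
np.set_printoptions(precision=4,suppress=True)
s=cam('scene');d=cam('side')
def show(t,b): print(t,b['n'],np.round(b['c'],1),b['box'])
ks=blobs(mask(s,[0,150,90],[8,255,255],(320,205,345,235)))[0];kd=blobs(mask(d,[0,150,90],[8,255,255],(350,140,375,180)))[0]
show('knob',ks);show('knob',kd);print('knob tri',*tri(s,ks['c'],d,kd['c']))
for b in blobs(mask(s,[15,120,60],[32,255,255],(280,245,380,320))): show('yel',b);print(onz(s,b['rect'],.066 if b['n']>150 else .026))
for b in blobs(mask(d,[15,120,60],[32,255,255],(340,180,440,250)))[:1]: show('yelside',b);print(onz(d,b['rect'],.066))
for z in(.06,):print('block back',onz(s,[(270+75/3.8,195+438/3.8),(270+365/3.8,195+438/3.8)],z))
# plate corners side: (295,505)&(212,330) crop b
print('plate',onz(d,[(290+295/5,140+500/5),(290+212/5,140+328/5)],.01))
print('hinge',*tri(s,(270+520/3.8,195+125/3.8),d,(290+305/5,140+8/5)))
b=blobs(mask(s,[100,150,120],[115,255,255],(170,190,280,250)))[0];hull=cv2.boxPoints(cv2.minAreaRect(b['k']));show('mat',b);print(onz(s,hull,.002),onz(s,hull,.002).mean(0))
g=blobs(mask(s,[50,150,40],[75,255,255],(180,240,280,310)))[0];show('tray',g);print(onz(s,g['rect'],.028),onz(s,g['rect'],.028).mean(0))
g=blobs(mask(d,[50,150,40],[75,255,255],(370,240,450,310)))[0];show('trayside',g);print(onz(d,g['rect'],.028).mean(0))
o=blobs(mask(s,[5,180,100],[16,255,255],(170,190,280,250)))
for b in o[:2]: show('orange',b);print(onz(s,b['rect'],.016),onz(s,[b['c']],.016))
o=blobs(mask(d,[5,180,100],[16,255,255],(310,260,370,350)))
for b in o[:2]: show('orange side',b);print(onz(d,b['rect'],.016),onz(d,[b['c']],.016))
for n,p in dict(can=(690,130),jar=(697,345),bear=(690,218),sock=(415,180)).items(): print(n,onz(s,[(270+p[0]/3.8,195+p[1]/3.8)],0))
E
```

```text
knob 66 [331.4 218.9] (np.int64(329), np.int64(213), np.int64(334), np.int64(226))
knob 179 [364.9 150.2] (np.int64(356), np.int64(142), np.int64(374), np.int64(165))
knob tri [0.5918 0.0482 0.2645] [0.0064]
yel 372 [326.1 260.9] (np.int64(291), np.int64(257), np.int64(362), np.int64(264))
[[ 0.6004 -0.07    0.066 ]
 [ 0.5822  0.1395  0.066 ]
 [ 0.6047  0.1399  0.066 ]
 [ 0.6227 -0.0671  0.066 ]]
yel 70 [347.3 277.7] (np.int64(345), np.int64(271), np.int64(350), np.int64(284))
[[0.6106 0.0919 0.026 ]
 [0.6096 0.1069 0.026 ]
 [0.6527 0.1078 0.026 ]
 [0.6537 0.0932 0.026 ]]
yel 65 [306.1 277.2] (np.int64(304), np.int64(271), np.int64(308), np.int64(284))
[[ 0.6187 -0.0308  0.026 ]
 [ 0.6179 -0.0188  0.026 ]
 [ 0.6609 -0.0151  0.026 ]
 [ 0.6617 -0.0268  0.026 ]]
yel 64 [326.7 277.1] (np.int64(324), np.int64(271), np.int64(329), np.int64(283))
[[0.6148 0.0291 0.026 ]
 [0.6138 0.044  0.026 ]
 [0.6536 0.0462 0.026 ]
 [0.6546 0.0315 0.026 ]]
yelside 171 [367.4 205.6] (np.int64(356), np.int64(188), np.int64(379), np.int64(222))
[[ 0.5788  0.1304  0.066 ]
 [ 0.601   0.1475  0.066 ]
 [ 0.6196 
[... 858 characters left out ...]
9 -0.3272  0.016 ]
 [ 0.4027 -0.3356  0.016 ]
 [ 0.4025 -0.2478  0.016 ]
 [ 0.4476 -0.2412  0.016 ]] [[ 0.4281 -0.2872  0.016 ]]
orange side 58 [330.1 295.6] (np.int64(326), np.int64(279), np.int64(334), np.int64(305))
[[ 0.3941 -0.3425  0.016 ]
 [ 0.4152 -0.2489  0.016 ]
 [ 0.4348 -0.2544  0.016 ]
 [ 0.4124 -0.3474  0.016 ]] [[ 0.4109 -0.3121  0.016 ]]
orange side 23 [339.3 300.9] (np.int64(336), np.int64(296), np.int64(343), np.int64(303))
[[ 0.4188 -0.3281  0.016 ]
 [ 0.4293 -0.3167  0.016 ]
 [ 0.4431 -0.3384  0.016 ]
 [ 0.4326 -0.3494  0.016 ]] [[ 0.4321 -0.3348  0.016 ]]
can [[0.4157 0.4395 0.    ]]
jar [[0.6239 0.4166 0.    ]]
bear [[0.5063 0.4272 0.    ]]
sock [[0.4837 0.2    0.    ]]
```

```bash
python3 - <<'E'
import cv2
a=cv2.imread('pics/scene0.png')[195:245,170:275];b=cv2.imread('pics/side0.png')[260:350,300:380]
a=cv2.resize(a,(735,350),interpolation=2);b=cv2.resize(b,(533,600),interpolation=2)
cv2.imwrite('pics/c.png',cv2.resize(b,(440,495)));cv2.imwrite('pics/c0.png',a)
E
```

```text
(no output)
```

View pics/c0.png

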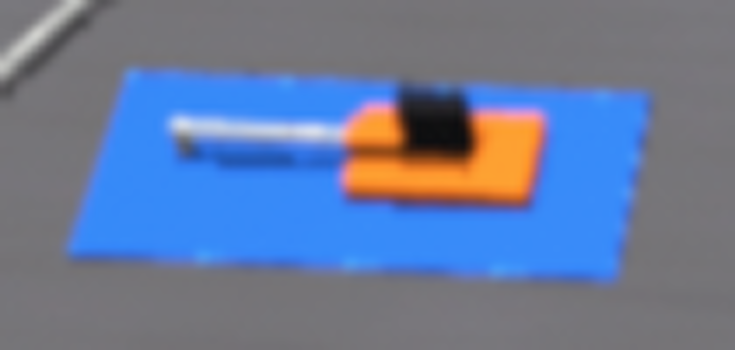

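```bash
cat >> h.py <<'E'
def go(P,yaw):  # numbers for a move: tool-axis shift + rotation vector to top-down pose
    s=get_obs();A=rot(s['orientation']);B=rot([180,0,yaw])
    r=R.from_matrix(A.T@B).as_rotvec(); d=A.T@(np.array(P)-s['ee_pos'])
    print('go',np.array(P).round(3),yaw,'->',d.round(4),r.round(3),'rows>=',int(np.ceil(max(np.linalg.norm(d)/.05,np.linalg.norm(r)/.15))))
E
python3 - <<'E'
from h import *
s=cam('scene');d=cam('side')
k=tri(s,(331.8,220),d,(363,158));print(k)
print('hinge est',onz(s,[(270+520/3.8,195+137/3.8)],.205),onz(d,[(351,150)],.205), onz(s,[(270+485/3.8,195+283/3.8)],0.01))
print('knob on z .245',onz(s,[(331.8,220)],.245),onz(d,[(363,158)],.245))
go([.59,.05,.35],-90)
E
```

```text
(array([0.58249333, 0.04682886, 0.24079247]), array([8.99068466e-05]))
hinge est [[0.57963335 0.24876867 0.205     ]] [[0.57317009 0.18167603 0.205     ]] [[0.58551409 0.25220383 0.01      ]]
knob on z .245 [[0.5856855  0.04687403 0.245     ]] [[0.58033395 0.03909815 0.245     ]]
go [0.59 0.05 0.35] -90 -> [-0.5394 -0.3056 -0.0998] [-0.    -0.    -1.912] rows>= 13
```

Call:
send_rows(steps=[0,0,-0.05,0,0,0,-1,0,0,-0.11,0,0,-0.15,-1,-0.54,-0.305,-0.11,0,0,-1.9,-1,-0.54,-0.305,-0.11,0,0,-1.9,-1,-0.54,-0.305,-0.11,0,0,-1.9,-1,-0.54,-0.305,-0.11,0,0,-1.9,-1,-0.54,-0.305,-0.11,0,0,-1.9,-1,-0.54,-0.305,-0.11,0,0,-1.9,-1,-0.54,-0.305,-0.11,0,0,-1.9,-1,-0.54,-0.305,-0.11,0,0,-1.9,-1,-0.54,-0.305,-0.11,0,0,-1.91,-1,-0.54,-0.305,-0.11,0,0,-1.91,-1,-0.54,-0.305,-0.11,0,0,-1.91,-1,-0.54,-0.305,-0.11,0,0,-1.91,-1,-0.54,-0.305,-0.11,0,0,-1.91,-1,-0.54,-0.305,-0.11,0,0,-1.91,-1,-0.54,-0.305,-0.11,0,0,-1.91,-1])

```text
t: 2.05
ee_pos: [0.593, 0.0468, 0.3591]
orientation: [180.0, -0.1, -90.4]
ft_force: [0.0, 0.9, -0.6]
opening: 0.0854
```

```bash
python3 - <<'E'
from h import *
w=cam('wrist');save(w,'w1.png');print(w['o'],get_obs()['ee_pos'])
b=blobs(mask(w,[0,150,90],[8,255,255]))
for x in b[:4]:print(x['n'],np.round(x['c'],1),x['box'])
for p in([.5825,.0468,.264],[.5825,.0468,.217],[.582,.244,.205]):print(proj(w,p))
E
```

```text
[ 0.59229179 -0.03566431  0.48211644] [0.5916278  0.04868534 0.35935085]
2047 [114.4 221.5] (np.int64(88), np.int64(196), np.int64(142), np.int64(247))
735 [321.4 209.5] (np.int64(310), np.int64(189), np.int64(334), np.int64(228))
[[321.49171618 219.55687551]]
[[319.04958701 198.86073352]]
[[317.75530671 377.38243771]]
```

View pics/w1.png

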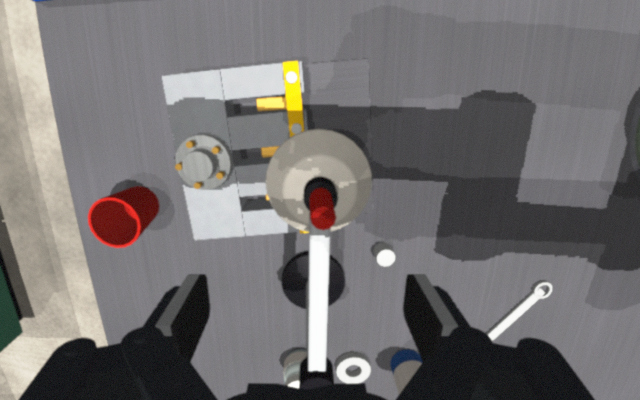

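The wrist view confirms the knob: its red top is at (321,217) against a projected (321,220), and all three keys show. I'll cage the knob loosely with the jaws.

Call:
send_rows(steps=[0.002,0.01,0.04,0,0,0,-1,0.002,0.01,0.08,0,0,0,-1,0.002,0.01,0.112,0,0,0,-1,0.002,0.01,0.114,0,0,0,-1,0.002,0.01,0.114,0,0,0,0.4,0.002,0.01,0.114,0,0,0,0.4,0.002,0.01,0.114,0,0,0,0.4,0.002,0.01,0.114,0,0,0,0.4,0.002,0.01,0.114,0,0,0,0.4,0.002,0.01,0.114,0,0,0,0.4])

```text
t: 3.1
ee_pos: [0.581, 0.0484, 0.2467]
orientation: [-180.0, -0.0, -90.1]
ft_force: [-0.4, 0.1, 0.3]
opening: 0.0254
```

```bash
python3 - <<'E'
from h import *
s=get_obs();print(s['ee_pos'],s['orientation'],s['opening'],s['ft_force'])
A=rot(s['orientation']);H=np.array([.581,.247]);P=np.array([.582,.047]);v=P-H
for a in np.arange(10,101,10):
    t=-np.radians(a);q=H+np.array([[np.cos(t),-np.sin(t)],[np.sin(t),np.cos(t)]])@v
    print(a,(A.T@np.r_[q-P,0]).round(3),round(-t,3))
E
```

```text
[0.58102597 0.04840677 0.24668618] [-1.79962752e+02 -1.76643366e-03 -9.00954678e+01] 0.025421181587705195 [-0.43540643  0.05478313  0.25657571]
10 [-0.003  0.035 -0.   ] 0.175
20 [-0.012  0.068 -0.   ] 0.349
30 [-0.026  0.1   -0.   ] 0.524
40 [-0.046  0.129 -0.   ] 0.698
50 [-0.07   0.154 -0.   ] 0.873
60 [-0.099  0.174 -0.   ] 1.047
70 [-0.13   0.189 -0.   ] 1.222
80 [-0.164  0.198 -0.   ] 1.396
90 [-0.199  0.201 -0.   ] 1.571
100 [-0.233  0.199 -0.   ] 1.745
```

Call:
send_rows(steps=[-0.001,0.017,0,0,0,0.087,0.4,-0.003,0.035,0,0,0,0.175,0.4,-0.007,0.052,0,0,0,0.262,0.4,-0.012,0.068,0,0,0,0.349,0.4,-0.019,0.085,0,0,0,0.436,0.4,-0.026,0.1,0,0,0,0.524,0.4,-0.036,0.115,0,0,0,0.611,0.4,-0.046,0.129,0,0,0,0.698,0.4,-0.058,0.142,0,0,0,0.785,0.4,-0.07,0.154,0,0,0,0.873,0.4,-0.085,0.164,0,0,0,0.96,0.4,-0.099,0.174,0,0,0,1.047,0.4,-0.114,0.182,0,0,0,1.134,0.4,-0.13,0.189,0,0,0,1.222,0.4,-0.147,0.194,0,0,0,1.309,0.4,-0.164,0.198,0,0,0,1.396,0.4,-0.181,0.2,0,0,0,1.484,0.4,-0.199,0.201,0,0,0,1.571,0.4,-0.199,0.201,0,0,0,1.571,0.4,-0.199,0.201,0,0,0,1.571,0.4])

```text
t: 5.1
ee_pos: [0.38, 0.2477, 0.2463]
orientation: [-180.0, -0.0, -180.0]
ft_force: [-0.3, -0.5, 0.6]
opening: 0.0256
```

Call:
send_rows(steps=[0,0,0,0,0,0,-1,0,0,0,0,0,0,-1,0,0,0,0,0,0,-1,0,0,0,0,0,0,-1,0,0,-0.05,0,0,0,-1,0,0,-0.1,0,0,0,-1,0,0,-0.13,0,0,0,-1,0,0,-0.13,0,0,0,-1])

```text
t: 5.9
ee_pos: [0.382, 0.2485, 0.3808]
orientation: [179.8, 0.4, 179.9]
ft_force: [0.0, -0.7, -0.6]
opening: 0.0853
```

```bash
python3 - <<'E'
from h import *
w=cam('wrist')
x=max(blobs(mask(w,[0,150,90],[8,255,255])),key=lambda b:b['n'] if 250<b['c'][0]<400 else 0);print(x['n'],x['c'],x['box'])
u=x['c'][0];print('knob top',onz(w,[(u,x['box'][3]-8)],.264))
s=cam('scene');d=cam('side')
o=blobs(mask(s,[5,180,100],[16,255,255],(150,190,300,260)))
for b in o[:2]: print(b['n'],onz(s,b['rect'],.016),onz(s,[b['c']],.016))
g=blobs(mask(s,[50,150,40],[75,255,255],(150,230,300,320)))[0];print('tray',onz(s,g['rect'],.028).mean(0))
m=mask(s,[5,180,100],[16,255,255],(150,190,300,260))
go([.426,-.287,.36],90)
E
```

```text
661 (np.float64(308.1180030257186), np.float64(201.23146747352496)) (np.int64(298), np.int64(182), np.int64(319), np.int64(219))
knob top [[0.38435969 0.25032763 0.264     ]]
208 [[ 0.44792326 -0.32806034  0.016     ]
 [ 0.40252313 -0.33641148  0.016     ]
 [ 0.40259755 -0.24771686  0.016     ]
 [ 0.44788609 -0.24125636  0.016     ]] [[ 0.42857137 -0.29019456  0.016     ]]
tray [ 0.6508749  -0.25918673  0.028     ]
go [ 0.426 -0.287  0.36 ] 90 -> [-0.0471 -0.5345  0.0157] [-1.000e-03 -0.000e+00  1.569e+00] rows>= 11
```

The lamp arm now stands at about 1.6 rad, with the knob at (.384,.250). Next is the pick.

Call:
send_rows(steps=[-0.01,-0.05,0,0,0,0.15,-1,-0.047,-0.534,0.016,0,0,1.569,-1,-0.047,-0.534,0.016,0,0,1.569,-1,-0.047,-0.534,0.016,0,0,1.569,-1,-0.047,-0.534,0.016,0,0,1.569,-1,-0.047,-0.534,0.016,0,0,1.569,-1,-0.047,-0.534,0.016,0,0,1.569,-1,-0.047,-0.534,0.016,0,0,1.569,-1,-0.047,-0.534,0.016,0,0,1.569,-1,-0.047,-0.534,0.016,0,0,1.569,-1,-0.047,-0.534,0.016,0,0,1.569,-1,-0.047,-0.534,0.016,0,0,1.569,-1,-0.047,-0.534,0.016,0,0,1.569,-1,-0.047,-0.534,0.016,0,0,1.569,-1])

```text
t: 7.45
ee_pos: [0.4257, -0.285, 0.3593]
orientation: [-179.9, -0.1, 90.1]
ft_force: [-0.3, 0.5, -0.8]
opening: 0.0853
```

```bash
cat >> h.py <<'E'
def base(w):
    o=blobs(mask(w,[5,150,80],[18,255,255]))
    pts=np.vstack([b['pts'] for b in o if b['n']>100]).astype(np.float32)
    P=onz(w,pts,.016)[:,:2].astype(np.float32)
    return cv2.minAreaRect(P)
E
python3 - <<'E'
from h import *
w=cam('wrist');save(w,'w2.png');s=get_obs();print(s['ee_pos'],s['orientation'])
print(base(w))
g=blobs(mask(w,[50,150,40],[75,255,255]))
m=blobs(mask(w,[100,150,120],[115,255,255]))[0];print('mat',cv2.minAreaRect(onz(w,m['k'].reshape(-1,2),.002)[:,:2].astype(np.float32)),m['box'])
E
```

```text
[ 0.425919   -0.28485167  0.35982263] [-1.79947366e+02 -6.50076542e-02  9.01010081e+01]
((0.42060330510139465, -0.29054638743400574), (0.04719310253858566, 0.09092025458812714), 0.28516724705696106)
mat ((0.42694878578186035, -0.32788729667663574), (0.11002394556999207, 0.2596658766269684), 0.5423566102981567) (np.int64(266), np.int64(88), np.int64(347), np.int64(264))
```

View pics/w2.png

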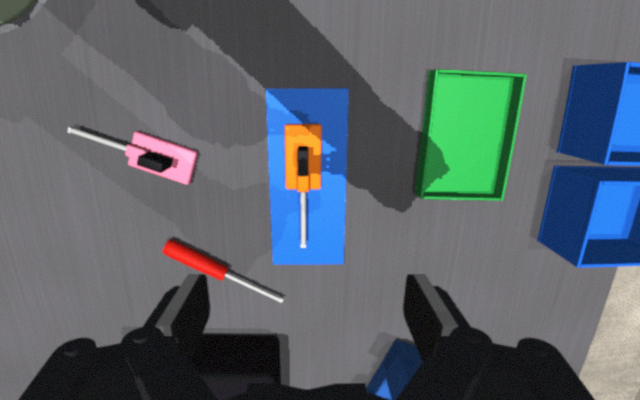

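The wrist view shows the orange pick at (303,160) with its hook towards the image bottom, and the pink decoy at (160,158). I'll check the tab top as well.

```bash
python3 - <<'E'
from h import *
w=cam('wrist')
m=mask(w,[0,0,0],[180,255,40],(288,130,320,188));b=blobs(m)[0];print(b['box'],b['n'])
print(proj(w,[[.4206,-.2905,.054],[.4206,-.2905,.016],[.4256,-.2905,.054]]))
print([onz(w,[p],.054).round(4) for p in b['rect']])
# hook rod far end
print('rod', onz(w,[(303,245)],.025),proj(w,[.4206,-.2905-.125,.025]))
go([.421,-.2905,.045],90.4)
E
python3 -c "
import cv2
a=cv2.imread('pics/w2.png')[110:270,250:360];cv2.imwrite('pics/w2c.png',cv2.resize(a,None,fx=3.7,fy=3.7,interpolation=2))"
```

```text
(np.int64(299), np.int64(159), np.int64(306), np.int64(173)) 98
[[302.09705881 164.39229917]
 [302.42163627 158.73269865]
 [306.07027542 164.4024917 ]]
[array([[ 0.4167, -0.3016,  0.054 ]]), array([[ 0.4167, -0.2837,  0.054 ]]), array([[ 0.4255, -0.2836,  0.054 ]]), array([[ 0.4255, -0.3016,  0.054 ]])]
rod [[ 0.42143249 -0.41521282  0.025     ]] [[302.42747716 245.17829908]]
go [ 0.421 -0.29   0.045] 90.4 -> [-0.0058 -0.005   0.3152] [-0.    -0.001 -0.005] rows>= 7
```

View pics/w2c.png

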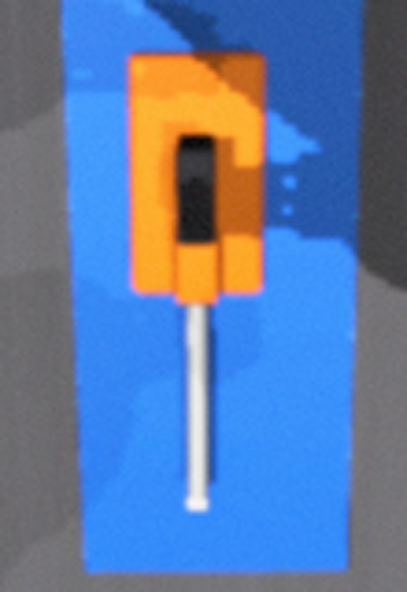

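Call:
send_rows(steps=[-0.006,-0.005,0.05,0,0,-0.005,-1,-0.006,-0.005,0.1,0,0,-0.005,-1,-0.006,-0.005,0.15,0,0,-0.005,-1,-0.006,-0.005,0.2,0,0,-0.005,-1,-0.006,-0.005,0.25,0,0,-0.005,-1,-0.006,-0.005,0.29,0,0,-0.005,-1,-0.006,-0.005,0.31,0,0,-0.005,-1,-0.006,-0.005,0.318,0,0,-0.005,-1,-0.006,-0.005,0.318,0,0,-0.005,-1,-0.006,-0.005,0.318,0,0,-0.005,1,-0.006,-0.005,0.318,0,0,-0.005,1,-0.006,-0.005,0.318,0,0,-0.005,1,-0.006,-0.005,0.318,0,0,-0.005,1,-0.006,-0.005,0.318,0,0,-0.005,1,-0.006,-0.005,0.318,0,0,-0.005,1,-0.006,-0.005,0.318,0,0,-0.005,1,-0.006,-0.005,0.318,0,0,-0.005,1])

```text
t: 9.25
ee_pos: [0.4215, -0.2927, 0.0429]
orientation: [180.0, 0.0, 90.3]
ft_force: [-0.4, 0.3, 5.8]
opening: 0.0133
```

Call:
send_rows(steps=[0,0,0,0,0,0,1,0,0,-0.03,0,0,0,1,0,0,-0.08,0,0,0,1,0,0,-0.13,0,0,0,1,0,0,-0.13,0,0,0,1])

```text
t: 9.75
ee_pos: [0.4243, -0.2951, 0.1784]
orientation: [179.5, 0.4, 90.3]
ft_force: [0.8, -1.5, -1.4]
opening: 0.013
```

```bash
python3 - <<'E'
from h import *
s=get_obs();print(s['ee_pos'],s['orientation'])
w=cam('wrist');save(w,'w3.png')
F=np.array([.5885,.0325]);y=np.radians(4.8);X=np.array([np.cos(y),np.sin(y)]);Y=np.array([-X[1],X[0]])
go(np.r_[F-.17*X-0.06*Y,.15],184.8)
go(np.r_[F-.17*X-0.06*Y,.09],184.8)
E
```

```text
[ 0.42427057 -0.29510845  0.17844195] [179.53876709   0.42953652  90.28773865]
go [ 0.424 -0.042  0.15 ] 184.8 -> [0.2526 0.0022 0.0242] [-0.     0.008 -1.65 ] rows>= 11
go [ 0.424 -0.042  0.09 ] 184.8 -> [0.2529 0.0019 0.0842] [-0.     0.008 -1.65 ] rows>= 11
```

View pics/w3.png

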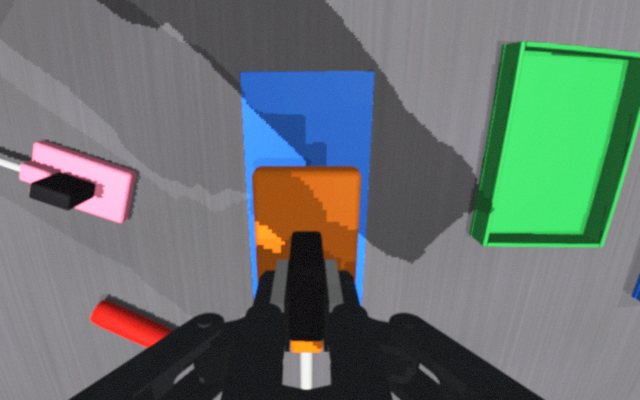

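The pick is held squarely. I'll stage it in front of the right-hand slot and check the fixture from there.

Call:
send_rows(steps=[0.253,0.002,0.0,0,0.008,-1.65,1,0.253,0.002,0.0,0,0.008,-1.65,1,0.253,0.002,0.0,0,0.008,-1.65,1,0.253,0.002,0.0,0,0.008,-1.65,1,0.253,0.002,0.0,0,0.008,-1.65,1,0.253,0.002,0.0,0,0.008,-1.65,1,0.253,0.002,0.0,0,0.008,-1.65,1,0.253,0.002,0.0,0,0.008,-1.65,1,0.253,0.002,0.0,0,0.008,-1.65,1,0.253,0.002,0.0,0,0.008,-1.65,1,0.253,0.002,0.0,0,0.008,-1.65,1,0.253,0.002,0.0,0,0.008,-1.65,1,0.253,0.002,0.0,0,0.008,-1.65,1,0.253,0.002,0.0,0,0.008,-1.65,1])

```text
t: 11.2
ee_pos: [0.4214, -0.0392, 0.1716]
orientation: [179.7, -0.3, -175.3]
ft_force: [0.3, 1.3, -1.7]
opening: 0.013
```

```bash
python3 - <<'E'
from h import *
s=get_obs();print(s['ee_pos'],s['orientation'],s['opening'])
for n in('wrist','scene'):
    w=cam(n);save(w,n[0]+'4.png')
    for b in blobs(mask(w,[15,120,60],[32,255,255],None if n=='wrist' else (270,245,380,320)),20)[:5]:
        print(b['n'],np.round(b['c'],1),b['box']); z=.066 if b['n']>300 and n=='wrist' or b['n']>150 and n=='scene' else .026;print(onz(w,b['rect'],z)[:,:2].round(4).tolist())
a=cv2.imread('pics/w4.png');b=cv2.imread('pics/s4.png')[190:330,260:400]
cv2.imwrite('pics/m4.png',np.hstack([cv2.resize(a,(480,300)),cv2.resize(b,(300,300),interpolation=2)]))
E
```

```text
[ 0.42141516 -0.03918046  0.17164878] [ 179.67406906   -0.34744224 -175.29580154] 0.012957074736027566
21 [395.9 398.2] (np.int64(392), np.int64(397), np.int64(400), np.int64(399))
[[0.6285, 0.0684], [0.6281, 0.0768], [0.6309, 0.0773], [0.6313, 0.0689]]
379 [325.5 260.8] (np.int64(291), np.int64(257), np.int64(362), np.int64(264))
[[0.6003, -0.0699], [0.5829, 0.1395], [0.6042, 0.1398], [0.6214, -0.0673]]
70 [347.3 277.7] (np.int64(345), np.int64(271), np.int64(350), np.int64(284))
[[0.6106, 0.0919], [0.6096, 0.1069], [0.6527, 0.1078], [0.6537, 0.0932]]
68 [326.7 276.9] (np.int64(324), np.int64(271), np.int64(329), np.int64(283))
[[0.6148, 0.0291], [0.6138, 0.044], [0.6536, 0.0462], [0.6546, 0.0315]]
64 [306.1 277.3] (np.int64(304), np.int64(271), np.int64(308), np.int64(284))
[[0.6187, -0.0308], [0.6179, -0.0188], [0.6609, -0.0151], [0.6617, -0.0268]]
```

View pics/m4.png

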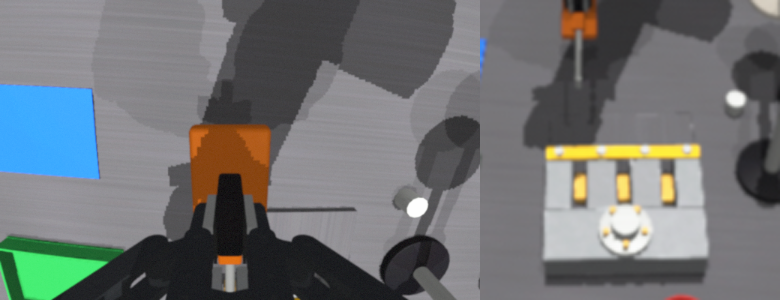

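```bash
python3 - <<'E'
from h import *
s=get_obs();c=cam('scene');A=rot(s['orientation']);print(s['ee_pos'],s['orientation'])
T=lambda p:s['ee_pos']+A@np.array(p)
# tool x = -pick x ; z down
print('pred rod end',proj(c,T([-.128,0,.0215])),'hook bottom',proj(c,T([-.125,0,.039])),'rod start',proj(c,T([-.05,0,.0215])))
g=cv2.cvtColor(c['color'],cv2.COLOR_RGB2GRAY).astype(int)
for r in range(206,233,2): print(r,g[r,296:316])
F=np.array([.5885,.0335]);y=np.radians(4.8);X=np.array([np.cos(y),np.sin(y)]);Y=np.array([-X[1],X[0]])
go(np.r_[F-.17*X-0.06*Y,.15],184.8)
# slot edge pixel predictions on block top (z=.06), x=30..95
for fy in(-.07,-.05,-.01,.01,.05,.07): print(fy,proj(c,[np.r_[F+fx*X+fy*Y,.06] for fx in(.03,.095)]).round(1).tolist())
for r in(268,274,280):print(r,[f'{x}:{g[r,x]}' for x in range(296,362)])
E
```

```text
[ 0.42173421 -0.03927313  0.17200676] [ 179.69098859   -0.30391451 -175.24884299]
pred rod end [[305.54218989 228.18317323]] hook bottom [[305.77272089 230.80315814]] rod start [[305.74001227 206.81240093]]
206 [107 101  95  90  89  89  88  86  99 127 131 108  87  87  89  89  89  82
  68  55]
208 [109 106  97  92  90  86  74  69  90 128 133 100  68  60  61  62  61  58
  54  51]
210 [108 106 100  98  94  83  66  61  87 124 128  93  58  50  51  50  50  49
  50  51]
212 [108  99  94  89  74  54  45  50  83 119 113  78  51  46  44  43  42  43
  45  49]
214 [107  99  90  73  54  43  41  49  84 119 112  76  48  41  41  41  41  42
  48  51]
216 [108 101  80  58  46  44  43  50  84 119 112  76  47  42  41  42  43  43
  46  50]
218 [105  89  69  60  57  57  55  60  89 121 112  76  48  44  46  49  50  50
  51  51]
220 [101  79  63  59  58  58  59  65  91 120 112  76  50  48  51  51  52  52
  51  50]
222 [ 81  64  59  59  58  59  59  63  89 120 111  76  53  51  52  52  52  52
  52  52]
224 [ 65  60  59  60  60  59  60  66  93 121 112  77  52  51  54  54  52  53
  53  53]
226 [ 61  59  59  59  5
[... 2064 characters left out ...]
8:199', '299:199', '300:198', '301:191', '302:160', '303:146', '304:195', '305:219', '306:223', '307:222', '308:212', '309:173', '310:170', '311:185', '312:189', '313:190', '314:190', '315:190', '316:190', '317:189', '318:190', '319:190', '320:191', '321:191', '322:185', '323:167', '324:180', '325:213', '326:222', '327:221', '328:212', '329:170', '330:132', '331:162', '332:185', '333:190', '334:190', '335:190', '336:190', '337:190', '338:190', '339:191', '340:190', '341:191', '342:191', '343:185', '344:182', '345:213', '346:223', '347:223', '348:223', '349:216', '350:164', '351:126', '352:169', '353:195', '354:199', '355:200', '356:200', '357:198', '358:198', '359:198', '360:199', '361:199']
```

```bash
cat >> h.py <<'E'
F=np.array([.5885,.0345]);_y=np.radians(4.8);X=np.array([np.cos(_y),np.sin(_y)]);Y=np.array([-X[1],X[0]])
def fx(p): d=np.array(p)[:2]-F; return np.array([d@X,d@Y]).round(4)
def gof(x,y,z,yaw=184.8): go(np.r_[F+x*X+y*Y,z],yaw)
E
python3 - <<'E'
from h import *
for i in range(3):
    s=get_obs();print(s['ee_pos'],s['orientation'],fx(s['ee_pos'])); optics.camera('side')
gof(-.17,-.06,.069)
E
```

```text
[ 0.42179848 -0.03928716  0.17211208] [ 179.69375131   -0.29327773 -175.23364192] [-0.1723 -0.0596]
[ 0.4218739  -0.03930856  0.17219814] [ 179.69951088   -0.28207625 -175.21987732] [-0.1722 -0.0596]
[ 0.4219246  -0.03929751  0.1722693 ] [ 179.70068321   -0.27472514 -175.20900426] [-0.1722 -0.0596]
go [ 0.424 -0.04   0.069] 184.8 -> [-0.0026 -0.0009  0.1033] [ 0.005 -0.005 -0.   ] rows>= 3
```

Call:
send_rows(steps=[-0.002,-0.001,0.04,0.005,-0.005,0,1,-0.002,-0.001,0.08,0.005,-0.005,0,1,-0.002,-0.001,0.1,0.005,-0.005,0,1,-0.002,-0.001,0.103,0.005,-0.005,0,1,-0.002,-0.001,0.103,0.005,-0.005,0,1,-0.002,-0.001,0.103,0.005,-0.005,0,1,-0.002,-0.001,0.103,0.005,-0.005,0,1,-0.002,-0.001,0.103,0.005,-0.005,0,1])

```text
t: 12.3
ee_pos: [0.4244, -0.0399, 0.0703]
orientation: [-180.0, 0.1, -175.2]
ft_force: [-0.6, 0.6, -1.3]
opening: 0.013
```

```bash
python3 - <<'E'
from h import *
s=get_obs();print(s['ee_pos'],s['orientation'],fx(s['ee_pos']))
gof(-.17,-.06,.069)
c=cam('side');save(c,'d5.png');A=rot(s['orientation'])
T=lambda p:s['ee_pos']+A@np.array(p)
print(proj(c,[T([-.123,0,.039]),T([-.123,0,.0215]),T([-.05,0,.0215]),T([.047,.025,.041]),T([-.043,-.025,.041])]).round(1))
cv2.imwrite('pics/d5c.png',cv2.resize(cv2.imread('pics/d5.png')[170:270,280:400],(780,650),interpolation=2)[:600])
E
```

```text
[ 0.4243541  -0.03987869  0.07027604] [-1.79969162e+02  1.28582028e-01 -1.75173255e+02] [-0.1698 -0.0604]
go [ 0.424 -0.04   0.069] 184.8 -> [0.0002 0.0004 0.0013] [-0.001  0.002  0.   ] rows>= 1
[[355.5 224.3]
 [355.7 220.1]
 [334.7 223.5]
 [304.8 228.3]
 [334.6 233. ]]
```

View pics/d5c.png

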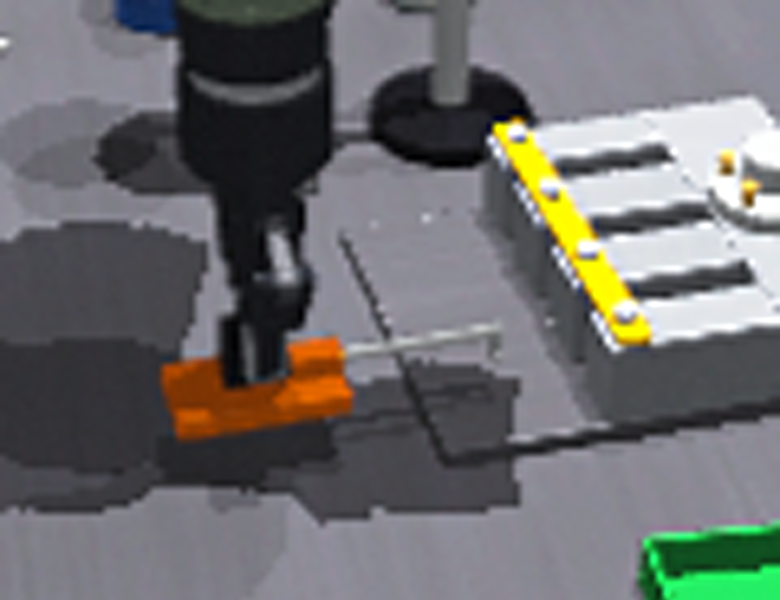

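The hook tip shows at about side pixel (356,223) against a predicted (355.5,224). Now I'll insert over key 1 and lower behind it.

Call:
send_rows(steps=[-0.02,0,0.001,0,0.002,0,1,-0.04,0,0.001,0,0.002,0,1,-0.06,0,0.001,0,0.002,0,1,-0.08,0,0.001,0,0.002,0,1,-0.1,0,0.001,0,0.002,0,1,-0.115,0,0.001,0,0.002,0,1,-0.121,0,0.001,0,0.002,0,1,-0.121,0,0.001,0,0.002,0,1,-0.121,0,0.001,0,0.002,0,1,-0.121,0,0.006,0,0.002,0,1,-0.121,0,0.011,0,0.002,0,1,-0.121,0,0.016,0,0.002,0,1,-0.121,0,0.017,0,0.002,0,1,-0.121,0,0.017,0,0.002,0,1])

```text
t: 13.75
ee_pos: [0.5436, -0.0294, 0.0519]
orientation: [180.0, -0.2, -175.2]
ft_force: [-0.9, -0.2, -2.1]
opening: 0.0129
```

```bash
python3 - <<'E'
from h import *
s=get_obs();print(s['ee_pos'],s['orientation'],fx(s['ee_pos']),s['ft_force'],s['ft_torque'])
gof(-.145,-.06,.053)
E
```

```text
[ 0.54362536 -0.02941866  0.05185766] [ 1.79973460e+02 -1.53504705e-01 -1.75179630e+02] [-0.0501 -0.0599] [-0.854455   -0.21871308 -2.05243466] [ 0.00303379 -0.00482077 -0.00155062]
go [ 0.449 -0.037  0.053] 184.8 -> [ 0.0949 -0.     -0.0009] [ 0.    -0.003  0.   ] rows>= 2
```

Call:
send_rows(steps=[0.005,0,-0.001,0,0,0,1,0.015,0,-0.001,0,0,0,1,0.025,0,-0.001,0,0,0,1,0.035,0,-0.001,0,0,0,1,0.045,0,-0.001,0,0,0,1,0.055,0,-0.001,0,0,0,1,0.065,0,-0.001,0,0,0,1,0.075,0,-0.001,0,0,0,1,0.082,0,-0.001,0,0,0,1,0.088,0,-0.001,0,0,0,1,0.092,0,-0.001,0,0,0,1,0.094,0,-0.001,0,0,0,1,0.094,0,-0.001,0,0,0,1,0.094,0,-0.001,0,0,0,1,0.094,0,-0.02,0,0,0,1,0.094,0,-0.047,0,0,0,1,0.094,0,-0.047,0,0,0,1])

```text
t: 15.45
ee_pos: [0.4527, -0.0378, 0.1019]
orientation: [-179.9, 0.2, -175.2]
ft_force: [0.1, -0.7, -2.8]
opening: 0.0133
```

```bash
cat >> h.py <<'E'
def keys():
    c=cam('scene')
    for b in blobs(mask(c,[13,90,50],[32,255,255],(270,225,390,300)),15):
        print(b['n'],np.round(b['c'],1),b['box'], 'fx', fx(onz(c,[b['c']],.026)[0]))
    return c
E
python3 - <<'E'
from h import *
s=get_obs();print(s['ee_pos'],s['orientation'],fx(s['ee_pos']),s['opening']);c=keys();d=cam('side')
a=c['color'][200:300,270:390];b=d['color'][160:260,300:420]
cv2.imwrite('pics/k1.png',cv2.resize(np.hstack([a,b])[:,:,::-1],(800,333),interpolation=2))
gof(-.17,0,.069)
E
```

```text
[ 0.45274471 -0.03784761  0.10187949] [-1.79919967e+02  1.58992179e-01 -1.75160909e+02] [-0.1413 -0.0607] 0.013331785111384553
485 [323.8 260. ] (np.int64(290), np.int64(246), np.int64(362), np.int64(265)) fx [-0.0123 -0.0073]
79 [347.4 277.5] (np.int64(345), np.int64(271), np.int64(350), np.int64(284)) fx [0.0489 0.0613]
76 [326.5 277. ] (np.int64(324), np.int64(271), np.int64(329), np.int64(283)) fx [ 0.046  -0.0006]
go [0.419 0.02  0.069] 184.8 -> [0.0269 0.0602 0.0306] [-0.    -0.001  0.001] rows>= 2
```

View pics/k1.png

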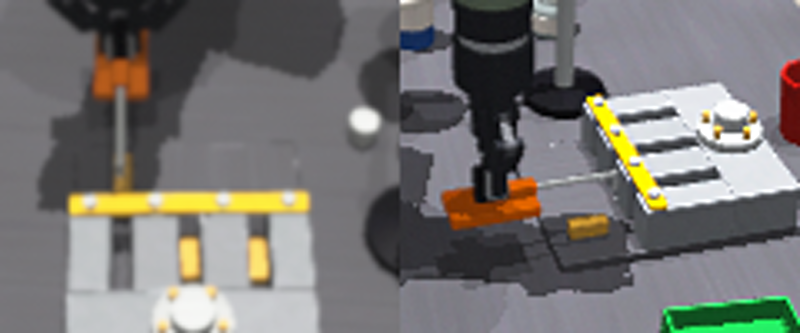

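Key 1 is out on the apron, at side crop (587,227). On to slot 2.

Call:
send_rows(steps=[0.027,0.03,0,0,0,0,1,0.027,0.06,0,0,0,0,1,0.027,0.06,0.02,0,0,0,1,0.027,0.06,0.031,0,0,0,1,0.027,0.06,0.031,0,0,0,1,0.027,0.06,0.031,0,0,0,1,0.027,0.06,0.031,0,0,0,1,0.027,0.06,0.031,0,0,0,1])

```text
t: 16.35
ee_pos: [0.4189, 0.0199, 0.0689]
orientation: [180.0, -0.1, -175.2]
ft_force: [0.3, 0.2, -2.4]
opening: 0.0129
```

```bash
python3 - <<'E'
from h import *
s=get_obs();print(s['ee_pos'],s['orientation'],fx(s['ee_pos']),s['opening'])
gof(-.05,0,.069)
c=cam('scene');A=rot(s['orientation']);T=lambda p:s['ee_pos']+A@np.array(p);print(proj(c,[T([-.1,0,.0215])]))
g=cv2.cvtColor(c['color'],cv2.COLOR_RGB2GRAY).astype(int);v=int(round(proj(c,[T([-.1,0,.0215])])[0,1]));print(v,g[v,315:340])
E
```

```text
[0.41889161 0.01993077 0.06887094] [ 1.79996017e+02 -5.97393562e-02 -1.75198644e+02] [-0.1702 -0.0003] 0.01287857035306145
go [0.539 0.03  0.069] 184.8 -> [-0.1202  0.0003 -0.0003] [ 0.    -0.001  0.   ] rows>= 3
[[325.69030619 240.2725424 ]]
240 [ 65  66  66  67  67  66  65  61  62  87 117 111  82  66  66  67  67  67
  67  68  77 100 113 117 117]
```

Call:
send_rows(steps=[-0.02,0,0,0,0,0,1,-0.04,0,0,0,0,0,1,-0.06,0,0,0,0,0,1,-0.08,0,0,0,0,0,1,-0.1,0,0,0,0,0,1,-0.115,0,0,0,0,0,1,-0.12,0,0,0,0,0,1,-0.12,0,0,0,0,0,1,-0.12,0,0,0,0,0,1,-0.12,0,0.005,0,0,0,1,-0.12,0,0.01,0,0,0,1,-0.12,0,0.015,0,0,0,1,-0.12,0,0.016,0,0,0,1,-0.12,0,0.016,0,0,0,1])

```text
t: 17.8
ee_pos: [0.5376, 0.0303, 0.0519]
orientation: [180.0, -0.2, -175.2]
ft_force: [0.4, 0.1, -1.6]
opening: 0.0131
```

Call:
send_rows(steps=[0.005,0,0,0,0,0,1,0.015,0,0,0,0,0,1,0.025,0,0,0,0,0,1,0.035,0,0,0,0,0,1,0.045,0,0,0,0,0,1,0.055,0,0,0,0,0,1,0.065,0,0,0,0,0,1,0.075,0,0,0,0,0,1,0.082,0,0,0,0,0,1,0.088,0,0,0,0,0,1,0.092,0,0,0,0,0,1,0.094,0,0,0,0,0,1,0.094,0,0,0,0,0,1,0.094,0,0,0,0,0,1])

```text
t: 19.2
ee_pos: [0.4443, 0.0223, 0.0524]
orientation: [180.0, -0.1, -175.2]
ft_force: [-0.5, -0.6, -2.0]
opening: 0.0132
```

Call:
send_rows(steps=[0,0,-0.02,0,0,0,1,0,0,-0.046,0,0,0,1,0.026,0.03,-0.046,0,0,0,1,0.026,0.06,-0.046,0,0,0,1,0.026,0.06,-0.046,0,0,0,1,0.026,0.06,-0.046,0,0,0,1,0.026,0.06,-0.046,0,0,0,1])

```text
t: 19.9
ee_pos: [0.4139, 0.0795, 0.0985]
orientation: [-180.0, -0.1, -175.2]
ft_force: [0.5, -1.2, -1.9]
opening: 0.0132
```

```bash
python3 - <<'E'
from h import *
s=get_obs();print(s['ee_pos'],s['orientation'],fx(s['ee_pos']),s['opening']);keys()
gof(-.17,.06,.069)
E
```

```text
[0.41386628 0.07954351 0.09847651] [-1.79992416e+02 -9.68903812e-02 -1.75192667e+02] [-0.1703  0.0595] 0.01320960028088375
578 [323.9 258.3] (np.int64(290), np.int64(245), np.int64(362), np.int64(264)) fx [-0.0184 -0.0071]
79 [347.4 277.5] (np.int64(345), np.int64(271), np.int64(350), np.int64(284)) fx [0.0489 0.0613]
go [0.414 0.08  0.069] 184.8 -> [-0.0003  0.0007  0.0294] [-0.    -0.002 -0.   ] rows>= 1
```

Call:
send_rows(steps=[0,0.001,0.02,0,0,0,1,0,0.001,0.029,0,0,0,1,0,0.001,0.029,0,0,0,1,0,0.001,0.029,0,0,0,1,-0.02,0.001,0.029,0,0,0,1,-0.04,0.001,0.029,0,0,0,1,-0.06,0.001,0.029,0,0,0,1,-0.08,0.001,0.029,0,0,0,1,-0.1,0.001,0.029,0,0,0,1,-0.115,0.001,0.029,0,0,0,1,-0.122,0.001,0.029,0,0,0,1,-0.122,0.001,0.029,0,0,0,1,-0.122,0.001,0.029,0,0,0,1,-0.122,0.001,0.034,0,0,0,1,-0.122,0.001,0.039,0,0,0,1,-0.122,0.001,0.044,0,0,0,1,-0.122,0.001,0.045,0,0,0,1,-0.122,0.001,0.045,0,0,0,1])

```text
t: 21.75
ee_pos: [0.5344, 0.0912, 0.0529]
orientation: [180.0, -0.2, -175.2]
ft_force: [0.0, 0.2, -2.0]
opening: 0.0131
```

Call:
send_rows(steps=[0.005,0,0,0,0,0,1,0.015,0,0,0,0,0,1,0.025,0,0,0,0,0,1,0.035,0,0,0,0,0,1,0.045,0,0,0,0,0,1,0.055,0,0,0,0,0,1,0.065,0,0,0,0,0,1,0.075,0,0,0,0,0,1,0.082,0,0,0,0,0,1,0.088,0,0,0,0,0,1,0.094,0,0,0,0,0,1,0.096,0,0,0,0,0,1,0.096,0,0,0,0,0,1,0.096,0,0,0,0,0,1])

```text
t: 23.15
ee_pos: [0.4394, 0.0831, 0.0535]
orientation: [180.0, -0.1, -175.2]
ft_force: [-0.0, -0.3, -1.7]
opening: 0.0131
```

Call:
send_rows(steps=[0,0,-0.02,0,0,0,1,0,0,-0.06,0,0,0,1,0.03,-0.02,-0.11,0,0,0,1,0.03,-0.06,-0.13,0,0,0,1,0.03,-0.1,-0.13,0,0,0,1,0.03,-0.14,-0.13,0,0,0,1,0.03,-0.14,-0.13,0,0,0,1])

```text
t: 23.85
ee_pos: [0.4228, -0.0632, 0.1843]
orientation: [-179.8, 0.0, -175.5]
ft_force: [-0.3, 0.5, -1.2]
opening: 0.0134
```

```bash
python3 - <<'E'
from h import *
s=get_obs();print(s['ee_pos'],s['orientation'],fx(s['ee_pos']),s['opening']);c=keys();d=cam('side')
a=c['color'][200:300,270:390];b=d['color'][160:260,300:420]
cv2.imwrite('pics/k3.png',cv2.resize(np.hstack([a,b])[:,:,::-1],(800,333),interpolation=2))
for b in blobs(mask(d,[13,90,50],[32,255,255],(320,160,420,250)),15): print('side',b['n'],np.round(b['c'],1),fx(onz(d,[b['c']],.02)[0]))
go([.424,-.29,.17],90.4)
E
```

```text
[ 0.42279458 -0.06316904  0.18428734] [-1.79848367e+02  4.03517157e-02 -1.75540662e+02] [-0.1733 -0.0835] 0.013390440701492697
653 [325.9 257.4] (np.int64(290), np.int64(245), np.int64(362), np.int64(264)) fx [-0.0213 -0.0006]
side 182 [367.7 205.7] [0.0356 0.0494]
side 82 [356.  227.4] [-0.0455 -0.0631]
side 74 [350.4 217.3] [-0.0468 -0.0027]
side 71 [345.5 207.9] [-0.0469  0.0568]
side 68 [327.5 203.1] [-0.103   0.1037]
go [ 0.424 -0.29   0.17 ] 90.4 -> [ 0.0161 -0.2299  0.0133] [-1.000e-03 -2.000e-03  1.646e+00] rows>= 11
```

View pics/k3.png

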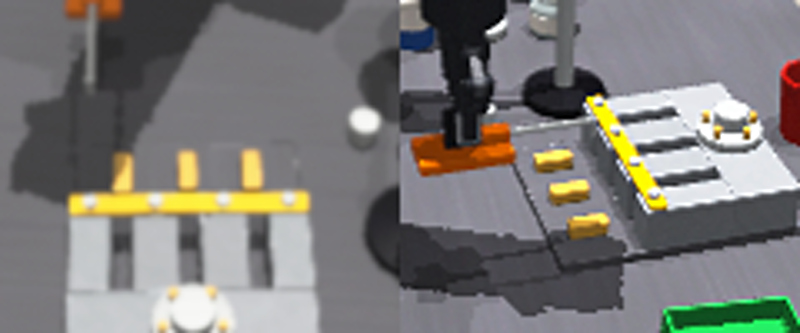

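All three keys are out, at fx ≈ -0.046 and fy ≈ -63, -3 and +57 mm. Now the pick goes back to the mat.

Call:
send_rows(steps=[0.016,-0.23,0.013,0,0,1.646,1,0.016,-0.23,0.013,0,0,1.646,1,0.016,-0.23,0.013,0,0,1.646,1,0.016,-0.23,0.013,0,0,1.646,1,0.016,-0.23,0.013,0,0,1.646,1,0.016,-0.23,0.013,0,0,1.646,1,0.016,-0.23,0.013,0,0,1.646,1,0.016,-0.23,0.013,0,0,1.646,1,0.016,-0.23,0.013,0,0,1.646,1,0.016,-0.23,0.013,0,0,1.646,1,0.016,-0.23,0.013,0,0,1.646,1,0.016,-0.23,0.013,0,0,1.646,1,0.016,-0.23,0.013,0,0,1.646,1,0.016,-0.23,0.013,0,0,1.646,1])

```text
t: 25.35
ee_pos: [0.4249, -0.2888, 0.1703]
orientation: [-179.9, -0.0, 90.7]
ft_force: [0.0, -0.7, -2.4]
opening: 0.0131
```

```bash
python3 - <<'E'
from h import *
s=get_obs();print(s['ee_pos'],s['orientation'],s['opening']);go([.425,-.293,.0435],90.4)
E
```

```text
[ 0.42488862 -0.28875381  0.17032271] [-1.79877291e+02 -2.94293252e-02  9.06927037e+01] 0.013103446635814635
go [ 0.425 -0.293  0.044] 90.4 -> [-0.0043  0.0003  0.1268] [-0.002 -0.001  0.005] rows>= 3
```

Call:
send_rows(steps=[-0.004,0,0.04,0,0,0.005,1,-0.004,0,0.08,0,0,0.005,1,-0.004,0,0.105,0,0,0.005,1,-0.004,0,0.118,0,0,0.005,1,-0.004,0,0.124,0,0,0.005,1,-0.004,0,0.127,0,0,0.005,1,-0.004,0,0.127,0,0,0.005,1,-0.004,0,0.127,0,0,0.005,1])

```text
t: 26.15
ee_pos: [0.4251, -0.294, 0.0444]
orientation: [-180.0, 0.1, 90.2]
ft_force: [-0.4, -0.7, -2.0]
opening: 0.0129
```

Call:
send_rows(steps=[0,0,0,0,0,0,-1,0,0,0,0,0,0,-1,0,0,0,0,0,0,-1,0,0,0,0,0,0,-1,0,0,-0.04,0,0,0,-1,0,0,-0.09,0,0,0,-1,0,0,-0.14,0,0,0,-1,0,0,-0.19,0,0,0,-1,0,0,-0.19,0,0,0,-1])

```text
t: 27.05
ee_pos: [0.4279, -0.2961, 0.2408]
orientation: [179.6, 0.5, 90.2]
ft_force: [-0.1, -0.4, -0.0]
opening: 0.0853
```

```bash
python3 - <<'E'
from h import *
s=get_obs();print(s['ee_pos'],s['orientation'],s['opening'])
w=cam('wrist');save(w,'w6.png');print('base',base(w))
g=blobs(mask(w,[50,120,40],[75,255,255]))[0];P=onz(w,g['k'].reshape(-1,2),.028);print('tray',g['box'],cv2.minAreaRect(P[:,:2].astype(np.float32)))
c=cam('scene');g=blobs(mask(c,[50,150,40],[75,255,255],(150,230,300,320)))[0];print('tray scene',onz(c,g['rect'],.028)[:,:2].tolist())
gof(-.0455,-.0615,.2)
E
```

```text
[ 0.42785871 -0.29614892  0.24078079] [179.58086301   0.48591519  90.2368673 ] 0.08531821865348474
base ((0.425089567899704, -0.29172661900520325), (0.04766342043876648, 0.09216571599245071), 0.4565776586532593)
tray (np.int64(443), np.int64(47), np.int64(595), np.int64(220)) ((0.6377438306808472, -0.2590593099594116), (0.16887471079826355, 0.13134005665779114), 88.99198913574219)
tray scene [[0.7112254166308204, -0.33892323196619256], [0.5838643545628376, -0.3623256758010942], [0.591229224642483, -0.17328938578653283], [0.7169871207942019, -0.16239847288485518]]
go [ 0.548 -0.031  0.2  ] 184.8 -> [0.263  0.1239 0.0344] [-1.000e-03  2.000e-03 -1.651e+00] rows>= 12
```

```bash
python3 - <<'E'
from h import *
gof(-.047,-.003,.25)
E
```

```text
go [0.542 0.028 0.25 ] 184.8 -> [ 0.3211  0.1178 -0.0157] [-1.000e-03  2.000e-03 -1.651e+00] rows>= 12
```

Call:
send_rows(steps=[0.321,0.118,-0.01,0,0,-1.65,-1,0.321,0.118,-0.01,0,0,-1.65,-1,0.321,0.118,-0.01,0,0,-1.65,-1,0.321,0.118,-0.01,0,0,-1.65,-1,0.321,0.118,-0.01,0,0,-1.65,-1,0.321,0.118,-0.01,0,0,-1.65,-1,0.321,0.118,-0.01,0,0,-1.65,-1,0.321,0.118,-0.01,0,0,-1.65,-1,0.321,0.118,-0.01,0,0,-1.65,-1,0.321,0.118,-0.01,0,0,-1.65,-1,0.321,0.118,-0.01,0,0,-1.65,-1,0.321,0.118,-0.01,0,0,-1.65,-1,0.321,0.118,-0.01,0,0,-1.65,0,0.321,0.118,-0.01,0,0,-1.65,0,0.321,0.118,-0.01,0,0,-1.65,0])

```text
t: 28.65
ee_pos: [0.5414, 0.028, 0.2429]
orientation: [180.0, -0.1, -175.3]
ft_force: [0.3, -0.3, -1.0]
opening: 0.0441
```

```bash
cat >> h.py <<'E'
def wkeys(f=None):
    w=cam('wrist'); s=get_obs();print(s['ee_pos'],s['orientation'],s['opening'])
    if f: save(w,f)
    out=[]
    for b in blobs(mask(w,[13,80,40],[32,255,255]),60):
        r=cv2.minAreaRect(onz(w,b['k'].reshape(-1,2),.026)[:,:2].astype(np.float32))
        e=r[1][0]>r[1][1]; a=(r[2]+(0 if e else 90)+90)%180-90
        print(b['n'],b['box'],'at',np.round(r[0],4),'size',np.round(r[1],3),'long-axis yaw',round(a,1),'f',fx(r[0]));out.append((r[0],a))
    return out
E
python3 - <<'E'
from h import *
wkeys('w7.png')
gof(-.0455,-.0615,.0335)
E
```

```text
[0.54143636 0.02797206 0.24308883] [ 1.79983558e+02 -1.26674553e-01 -1.75295937e+02] 0.04279841140441548
3671 (np.int64(199), np.int64(238), np.int64(419), np.int64(258)) at [0.6196 0.0375] size [0.024 0.238] long-axis yaw -85.3 f [0.0312 0.0004]
1987 (np.int64(0), np.int64(12), np.int64(44), np.int64(63)) at [ 0.4265 -0.2545] size [0.048 0.046] long-axis yaw 88.5 f [-0.1857 -0.2744]
740 (np.int64(241), np.int64(158), np.int64(260), np.int64(199)) at [ 0.5477 -0.0279] size [0.043 0.019] long-axis yaw 5.2 f [-0.0459 -0.0588]
728 (np.int64(358), np.int64(157), np.int64(377), np.int64(198)) at [0.5369 0.0896] size [0.043 0.018] long-axis yaw 4.8 f [-0.0468  0.0592]
692 (np.int64(301), np.int64(156), np.int64(317), np.int64(197)) at [0.5408 0.0309] size [0.042 0.016] long-axis yaw 4.7 f [-0.0479  0.0004]
85 (np.int64(291), np.int64(334), np.int64(298), np.int64(347)) at [0.7437 0.0306] size [0.019 0.008] long-axis yaw 4.2 f [ 0.1543 -0.0168]
82 (np.int64(320), np.int64(334), np.int64(327), np.int64(346)) at [0.7401 0.0655] size [0.018 0.008] long-axis yaw 5.6 f [0.1536 0.0182]
77 (np.int64(282), np.int64(356), np.int64(288), np.int64(369)) at [0.7787 0.0213] size [0.021 0.008] long-axis yaw 3.2 f [ 0.1884 -0.0291]
73 (np.int64(330), np.int64(356), np.int64(336), np.int64(369)) at [0.7737 0.0808] size [0.021 0.008] long-axis yaw 6.2 f [0.1885 0.0306]
go [ 0.548 -0.031  0.034] 184.8 -> [-0.0025 -0.059   0.2096] [ 0.    -0.002 -0.002] rows>= 5
```

View pics/w7.png

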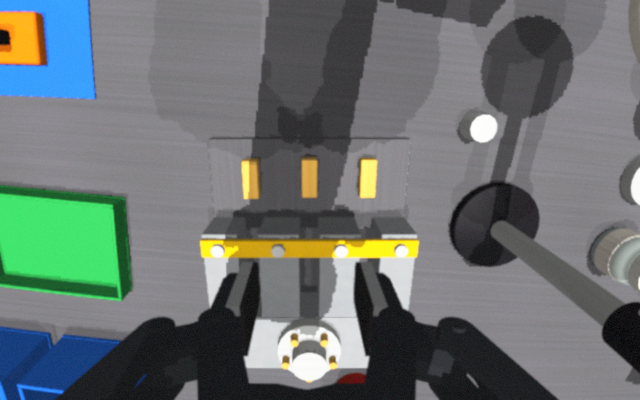

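The keys show at (250,178), (309,177) and (368,177), parallel and well spaced. I'll grasp key 1.

Call:
send_rows(steps=[-0.002,-0.04,0.03,0,0,0,0,-0.002,-0.058,0.07,0,0,0,0,-0.002,-0.058,0.12,0,0,0,0,-0.002,-0.058,0.16,0,0,0,0,-0.002,-0.058,0.19,0,0,0,0,-0.002,-0.058,0.205,0,0,0,0,-0.002,-0.058,0.209,0,0,0,0,-0.002,-0.058,0.209,0,0,0,0,-0.002,-0.058,0.209,0,0,0,1,-0.002,-0.058,0.209,0,0,0,1,-0.002,-0.058,0.209,0,0,0,1,-0.002,-0.058,0.209,0,0,0,1,-0.002,-0.058,0.209,0,0,0,1,-0.002,-0.058,0.209,0,0,0,1,-0.002,-0.058,0.17,0,0,0,1,-0.002,-0.058,0.12,0,0,0,1,-0.002,-0.058,0.09,0,0,0,1,-0.002,-0.058,0.09,0,0,0,1])

```text
t: 30.5
ee_pos: [0.5517, -0.0302, 0.1586]
orientation: [-179.9, 0.4, -175.2]
ft_force: [0.3, -0.1, 0.7]
opening: 0.0138
```

```bash
python3 - <<'E'
from h import *
s=get_obs();print(s['ee_pos'],s['orientation'],s['opening'],s['ft_force'])
c=cam('scene');g=blobs(mask(c,[50,150,40],[75,255,255],(150,230,300,320)))[0];print('tray scene',onz(c,g['rect'],.028)[:,:2].mean(0))
go([.645,-.215,.14],180);go([.645,-.215,.05],180)
E
```

```text
[ 0.55165879 -0.03018308  0.15857389] [-179.86497436    0.42769713 -175.22881076] 0.013774282595361608 [ 0.27517035 -0.05753857  0.72426958]
tray scene [ 0.65074721 -0.25920494]
go [ 0.645 -0.215  0.14 ] 180 -> [-0.0791 -0.1923  0.0165] [-0.001  0.004  0.083] rows>= 5
go [ 0.645 -0.215  0.05 ] 180 -> [-0.0788 -0.1922  0.1065] [-0.001  0.004  0.083] rows>= 5
```

Call:
send_rows(steps=[-0.03,-0.05,0,0,0,0.03,1,-0.079,-0.197,0,0,0,0.083,1,-0.079,-0.197,0,0,0,0.083,1,-0.079,-0.197,0,0,0,0.083,1,-0.079,-0.197,0.02,0,0,0.083,1,-0.079,-0.197,0.06,0,0,0.083,1,-0.079,-0.197,0.1,0,0,0.083,1,-0.079,-0.197,0.12,0,0,0.083,1,-0.079,-0.197,0.126,0,0,0.083,1,-0.079,-0.197,0.126,0,0,0.083,1,-0.079,-0.197,0.126,0,0,0.083,1])

```text
t: 31.65
ee_pos: [0.6402, -0.2184, 0.0269]
orientation: [179.9, -0.4, -180.0]
ft_force: [-8.9, 2.0, 15.5]
opening: 0.0142
```

```bash
python3 - <<'E'
from h import *
s=get_obs();print(s['ee_pos'],s['orientation'],s['opening'],s['ft_force']);keys()
E
```

```text
[ 0.64020723 -0.21835363  0.02692955] [ 179.9138095    -0.41043633 -179.99528261] 0.014205735131235665 [-8.88676009  2.03345538 15.50762726]
594 [328.3 258.1] (np.int64(290), np.int64(245), np.int64(362), np.int64(264)) fx [-0.0187  0.0066]
```

It's a light touch on the tray floor (15 N). Releasing now.

Call:
send_rows(steps=[0,0,-0.003,0,0,0,0.4,0,0,-0.003,0,0,0,0.4,0,0,-0.003,0,0,0,0.4,0,0,-0.04,0,0,0,0.4,0,0,-0.09,0,0,0,0.4,0,0,-0.14,0,0,0,0.2,0,0,-0.14,0,0,0,0,0,0,-0.14,0,0,0,0])

```text
t: 32.5
ee_pos: [0.6443, -0.2198, 0.1684]
orientation: [-179.9, 0.1, -180.0]
ft_force: [-0.8, -0.3, -1.3]
opening: 0.0426
```

```bash
cat >> h.py <<'E'
def inv():
    c=cam('scene');d=cam('side')
    g=blobs(mask(c,[50,120,40],[75,255,255],(150,230,300,320)))[0];x0,y0,x1,y1=g['box'];print('tray scene',onz(c,g['rect'],.028)[:,:2].mean(0))
    for b in blobs(mask(c,[13,90,50],[32,255,255],(x0,y0,x1,y1)),15):print('in tray',b['n'],b['c'],onz(c,[b['c']],.02))
    for b in blobs(mask(d,[13,90,50],[32,255,255],(320,160,450,300)),15):print('side',b['n'],np.round(b['c'],1),fx(onz(d,[b['c']],.02)[0]))
E
python3 - <<'E'
from h import *
s=get_obs();print(s['ee_pos'],s['orientation'],s['opening']);inv()
gof(-.0475,-.0005,.14);gof(-.0475,-.0005,.0335)
E
```

```text
[ 0.6442966  -0.21978138  0.16835055] [-1.79929914e+02  5.88673358e-02 -1.79987256e+02] 0.04257102755504562
tray scene [ 0.65019798 -0.26018381]
in tray 77 (np.float64(241.2987012987013), np.float64(275.7402597402597)) [[ 0.64359306 -0.21705907  0.02      ]]
side 266 [333.2 290.4] [-0.1938 -0.3178]
side 180 [367.7 205.8] [0.0356 0.0488]
side 90 [399.2 263.8] [ 0.0255 -0.2649]
side 74 [350.3 217.3] [-0.0472 -0.0031]
side 71 [345.5 207.9] [-0.0469  0.0568]
go [0.541 0.03  0.14 ] 184.8 -> [0.101  0.2489 0.026 ] [ 0.001 -0.004 -0.084] rows>= 6
go [0.541 0.03  0.034] 184.8 -> [0.1006 0.2488 0.1325] [ 0.001 -0.004 -0.084] rows>= 6
```

Call:
send_rows(steps=[0.1,0.249,0,0,0,-0.084,0,0.1,0.249,0,0,0,-0.084,0,0.1,0.249,0,0,0,-0.084,0,0.1,0.249,0,0,0,-0.084,0,0.1,0.249,0,0,0,-0.084,0,0.1,0.249,0,0,0,-0.084,0,0.1,0.249,0.04,0,0,-0.084,0,0.1,0.249,0.08,0,0,-0.084,0,0.1,0.249,0.11,0,0,-0.084,0,0.1,0.249,0.126,0,0,-0.084,0,0.1,0.249,0.131,0,0,-0.084,0,0.1,0.249,0.131,0,0,-0.084,0])

```text
t: 33.8
ee_pos: [0.5418, 0.0294, 0.0347]
orientation: [180.0, -0.3, -175.2]
ft_force: [1.2, -0.5, 0.3]
opening: 0.0424
```

Call:
send_rows(steps=[0,0,0,0,0,0,1,0,0,0,0,0,0,1,0,0,0,0,0,0,1,0,0,0,0,0,0,1,0,0,0,0,0,0,1,0,0,0,0,0,0,1,0,0,-0.04,0,0,0,1,0,0,-0.08,0,0,0,1,0,0,-0.12,0,0,0,1,0,0,-0.12,0,0,0,1,0,0,-0.12,0,0,0,1,0,0,-0.12,0,0,0,1])

```text
t: 35.0
ee_pos: [0.5422, 0.0297, 0.1551]
orientation: [180.0, -0.2, -175.2]
ft_force: [0.3, 0.3, -1.4]
opening: 0.0138
```

```bash
python3 - <<'E'
from h import *
inv();s=get_obs();print(s['ee_pos'],s['orientation'],s['opening'])
go([.645,-.26,.14],180);go([.645,-.26,.033],180)
E
```

```text
tray scene [ 0.65019346 -0.26041279]
in tray 77 (np.float64(241.16883116883116), np.float64(275.3246753246753)) [[ 0.6422373  -0.21771451  0.02      ]]
side 266 [333.2 290.3] [-0.1937 -0.3175]
side 226 [364.1 202.7] [0.0294 0.0713]
side 89 [399.2 263.8] [ 0.0254 -0.2647]
side 70 [345.5 207.9] [-0.0471  0.057 ]
[0.541996   0.02971223 0.15466487] [ 179.95632972   -0.28525067 -175.17493306] 0.014279363838337016
go [ 0.645 -0.26   0.14 ] 180 -> [-0.0783 -0.2974  0.014 ] [ 0.001 -0.005  0.084] rows>= 7
go [ 0.645 -0.26   0.033] 180 -> [-0.0789 -0.2974  0.121 ] [ 0.001 -0.005  0.084] rows>= 7
```

Call:
send_rows(steps=[-0.079,-0.297,0,0,0,0.084,1,-0.079,-0.297,0,0,0,0.084,1,-0.079,-0.297,0,0,0,0.084,1,-0.079,-0.297,0,0,0,0.084,1,-0.079,-0.297,0,0,0,0.084,1,-0.079,-0.297,0,0,0,0.084,1,-0.079,-0.297,0,0,0,0.084,1,-0.079,-0.297,0.04,0,0,0.084,1,-0.079,-0.297,0.08,0,0,0.084,1,-0.079,-0.297,0.105,0,0,0.084,1,-0.079,-0.297,0.118,0,0,0.084,1,-0.079,-0.297,0.121,0,0,0.084,1,-0.079,-0.297,0.121,0,0,0.084,1,-0.079,-0.297,0.121,0,0,0.084,0.4,-0.079,-0.297,0.121,0,0,0.084,0.4,-0.079,-0.297,0.121,0,0,0.084,0.4,-0.079,-0.297,0.121,0,0,0.084,0.4])

```text
t: 36.8
ee_pos: [0.6473, -0.2599, 0.0361]
orientation: [-180.0, -0.0, -180.0]
ft_force: [-1.0, 0.3, -0.1]
opening: 0.0251
```

Call:
send_rows(steps=[0,0,-0.04,0,0,0,0.4,0,0,-0.09,0,0,0,0.4,0,0,-0.12,0,0,0,0,0,0,-0.12,0,0,0,0,0,0,-0.12,0,0,0,0])

```text
t: 37.3
ee_pos: [0.6475, -0.26, 0.1564]
orientation: [-179.9, 0.0, -180.0]
ft_force: [0.4, 0.3, -0.5]
opening: 0.0428
```

```bash
python3 - <<'E'
from h import *
inv();s=get_obs();print(s['ee_pos'],s['orientation'],s['opening'])
gof(-.047,.058,.0335)
E
```

```text
tray scene [ 0.65019811 -0.26018379]
in tray 83 (np.float64(241.19277108433735), np.float64(275.3975903614458)) [[ 0.64247509 -0.217596    0.02      ]]
in tray 73 (np.float64(227.24657534246575), np.float64(276.958904109589)) [[ 0.65033196 -0.25812184  0.02      ]]
side 265 [333.2 290.3] [-0.1937 -0.3177]
side 180 [367.7 205.8] [0.0356 0.0488]
side 100 [406.  273.3] [ 0.0288 -0.3069]
side 91 [399.2 263.8] [ 0.0254 -0.2648]
side 70 [345.5 207.9] [-0.0471  0.057 ]
[ 0.64609655 -0.25924243  0.15374895] [ 179.93301972   -0.22134668 -179.99252381] 0.04269912372276014
go [0.537 0.088 0.034] 184.8 -> [0.1088 0.3475 0.1211] [ 0.001 -0.004 -0.084] rows>= 8
```

Two keys are in the tray. Now key 3.

Call:
send_rows(steps=[0.108,0.348,-0.01,0,0,-0.084,0,0.108,0.348,-0.01,0,0,-0.084,0,0.108,0.348,-0.01,0,0,-0.084,0,0.108,0.348,-0.01,0,0,-0.084,0,0.108,0.348,-0.01,0,0,-0.084,0,0.108,0.348,-0.01,0,0,-0.084,0,0.108,0.348,-0.01,0,0,-0.084,0,0.108,0.348,0,0,0,-0.084,0,0.108,0.348,0.04,0,0,-0.084,0,0.108,0.348,0.08,0,0,-0.084,0,0.108,0.348,0.105,0,0,-0.084,0,0.108,0.348,0.118,0,0,-0.084,0,0.108,0.348,0.121,0,0,-0.084,0,0.108,0.348,0.121,0,0,-0.084,0])

```text
t: 38.8
ee_pos: [0.5387, 0.088, 0.0341]
orientation: [180.0, -0.1, -175.2]
ft_force: [0.3, -0.3, -0.1]
opening: 0.0427
```

Call:
send_rows(steps=[0,0,0,0,0,0,1,0,0,0,0,0,0,1,0,0,0,0,0,0,1,0,0,0,0,0,0,1,0,0,0,0,0,0,1,0,0,0,0,0,0,1,0,0,-0.04,0,0,0,1,0,0,-0.08,0,0,0,1,0,0,-0.12,0,0,0,1,0,0,-0.12,0,0,0,1,0,0,-0.12,0,0,0,1,0,0,-0.12,0,0,0,1])

```text
t: 40.0
ee_pos: [0.5379, 0.0883, 0.1533]
orientation: [180.0, -0.2, -175.2]
ft_force: [-0.6, -0.2, -1.4]
opening: 0.0139
```

```bash
python3 - <<'E'
from h import *
inv();s=get_obs();print(s['ee_pos'],s['orientation'],s['opening'])
go([.645,-.303,.033],180)
E
```

```text
tray scene [ 0.65006699 -0.26043229]
in tray 77 (np.float64(227.03896103896105), np.float64(276.64935064935065)) [[ 0.64934944 -0.25896148  0.02      ]]
in tray 77 (np.float64(241.16883116883116), np.float64(275.3246753246753)) [[ 0.6422373  -0.21771451  0.02      ]]
side 265 [333.2 290.3] [-0.1936 -0.3175]
side 183 [367.6 205.6] [0.0357 0.0499]
side 98 [406.2 273.3] [ 0.0292 -0.3069]
side 89 [399.2 263.8] [ 0.0254 -0.2647]
side 26 [342.  181.6] [-0.0078  0.2387]
[0.53765144 0.08825202 0.15276462] [ 179.97822294   -0.27870572 -175.17696947] 0.014085326545662788
go [ 0.645 -0.303  0.033] 180 -> [-0.0747 -0.3989  0.1193] [ 0.    -0.005  0.084] rows>= 9
```

Call:
send_rows(steps=[-0.075,-0.398,-0.005,0,0,0.084,1,-0.075,-0.398,-0.005,0,0,0.084,1,-0.075,-0.398,-0.005,0,0,0.084,1,-0.075,-0.398,-0.005,0,0,0.084,1,-0.075,-0.398,-0.005,0,0,0.084,1,-0.075,-0.398,-0.005,0,0,0.084,1,-0.075,-0.398,-0.005,0,0,0.084,1,-0.075,-0.398,-0.005,0,0,0.084,1,-0.075,-0.398,-0.005,0,0,0.084,1,-0.075,-0.398,0.04,0,0,0.084,1,-0.075,-0.398,0.08,0,0,0.084,1,-0.075,-0.398,0.105,0,0,0.084,1,-0.075,-0.398,0.117,0,0,0.084,1,-0.075,-0.398,0.119,0,0,0.084,1,-0.075,-0.398,0.119,0,0,0.084,1,-0.075,-0.398,0.119,0,0,0.084,0.4,-0.075,-0.398,0.119,0,0,0.084,0.4,-0.075,-0.398,0.119,0,0,0.084,0.4,-0.075,-0.398,0.119,0,0,0.084,0.4])

```text
t: 42.0
ee_pos: [0.6473, -0.3022, 0.036]
orientation: [-180.0, -0.0, -180.0]
ft_force: [0.1, 0.5, -0.4]
opening: 0.0252
```

Call:
send_rows(steps=[0,0,-0.04,0,0,0,0.4,0,0,-0.09,0,0,0,0.4,0,0,-0.14,0,0,0,0,0,0,-0.19,0,0,0,-1,0,0,-0.24,0,0,0,-1,0,0,-0.29,0,0,0,-1,0,0,-0.32,0,0,0,-1,0,0,-0.32,0,0,0,-1])

```text
t: 42.8
ee_pos: [0.6489, -0.3029, 0.362]
orientation: [-179.7, 0.4, -180.0]
ft_force: [-0.5, -0.2, -0.2]
opening: 0.0855
```

```bash
python3 - <<'E'
from h import *
inv();s=get_obs();print(s['ee_pos'],s['orientation'],s['opening'])
c=cam('scene');save(c,'s8.png');d=cam('side')
cv2.imwrite('pics/m8.png',cv2.resize(np.hstack([c['color'][180:320,160:370],d['color'][140:320,300:460][:140]])[:,:,::-1],(800,302),interpolation=2))
o=blobs(mask(c,[5,180,100],[16,255,255],(150,190,300,260)))
print('pick',o[0]['n'],onz(c,o[0]['rect'],.016)[:,:2].mean(0))
for n,b in(('scene',(350,150,420,240)),('side',(260,130,350,210))):
    k=cam(n);
    for x in blobs(mask(k,[0,150,90],[8,255,255],b),10):print(n,x['n'],x['c'],x['box'],onz(k,[x['c']],.245))
go([.382,.2485,.37],180)
E
```

```text
tray scene [ 0.65009047 -0.26019465]
in tray 81 (np.float64(241.17283950617283), np.float64(275.4938271604938)) [[ 0.6427988 -0.2175935  0.02     ]]
in tray 79 (np.float64(226.9493670886076), np.float64(276.7848101265823)) [[ 0.64981413 -0.25913132  0.02      ]]
in tray 75 (np.float64(213.08), np.float64(275.93333333333334)) [[ 0.64965578 -0.30109632  0.02      ]]
side 267 [333.2 290.2] [-0.1936 -0.3174]
side 181 [367.7 205.8] [0.0356 0.0491]
side 105 [410.8 283.8] [ 0.0248 -0.3486]
side 98 [406.2 273.3] [ 0.0291 -0.3071]
side 90 [399.3 263.8] [ 0.0256 -0.2648]
[ 0.64774307 -0.30215998  0.35583127] [-1.79947880e+02 -1.13622960e-02 -1.79989443e+02] 0.08551786118936883
pick 167 [ 0.4291599  -0.29055708]
scene 65 (np.float64(404.66153846153844), np.float64(168.33846153846153)) (np.int64(402), np.int64(162), np.int64(408), np.int64(176)) [[0.38518472 0.24886383 0.245     ]]
side 436 (np.float64(323.64220183486236), np.float64(134.43577981651376)) (np.int64(302), np.int64(130), np.int64(349), np.int64(141)) [[0.48396439 0.24583332 0.245     ]]
side 181 (np.float64(322.0110497237569), np.float64(151.28176795580112)) (np.int64(310), np.int64(147), np.int64(340), np.int64(155)) [[0.45710142 0.11111532 0.245     ]]
side 92 (np.float64(269.4347826086956), np.float64(131.7173913043478)) (np.int64(260), np.int64(130), np.int64(280), np.int64(134)) [[0.28865153 0.3081953  0.245     ]]
side 56 (np.float64(296.35714285714283), np.float64(137.375)) (np.int64(294), np.int64(131), np.int64(298), np.int64(144)) [[0.38299694 0.23874258 0.245     ]]
side 29 (np.float64(340.0), np.float64(147.31034482758622)) (np.int64(334), np.int64(146), np.int64(346), np.int64(149)) [[0.52223025 0.12982613 0.245     ]]
go [0.382 0.248 0.37 ] 180 -> [ 0.2648  0.5502 -0.0147] [ 0.002 -0.005  0.   ] rows>= 13
```

All three keys are in the tray and the pick is on the mat. Back to the lamp knob.

Call:
send_rows(steps=[0.265,0.55,-0.014,0,0,0,-1,0.265,0.55,-0.014,0,0,0,-1,0.265,0.55,-0.014,0,0,0,-1,0.265,0.55,-0.014,0,0,0,-1,0.265,0.55,-0.014,0,0,0,-1,0.265,0.55,-0.014,0,0,0,-1,0.265,0.55,-0.014,0,0,0,-1,0.265,0.55,-0.014,0,0,0,-1,0.265,0.55,-0.014,0,0,0,-1,0.265,0.55,-0.014,0,0,0,-1,0.265,0.55,-0.014,0,0,0,-1,0.265,0.55,-0.014,0,0,0,-1,0.265,0.55,-0.014,0,0,0,-1,0.265,0.55,-0.014,0,0,0,-1,0.265,0.55,-0.014,0,0,0,-1,0.265,0.55,-0.014,0,0,0,-1])

```text
t: 44.7
ee_pos: [0.3831, 0.2467, 0.3692]
orientation: [-180.0, -0.1, 179.9]
ft_force: [-0.5, 0.3, -0.7]
opening: 0.0853
```

```bash
python3 - <<'E'
from h import *
w=cam('wrist')
for x in blobs(mask(w,[0,150,90],[8,255,255])):
    if 250<x['c'][0]<400: print(x['n'],x['c'],x['box'],'knob top',onz(w,[(x['c'][0],x['box'][3]-9)],.264))
s=get_obs();print(s['ee_pos'],s['orientation'],s['opening'])
go([.384,.249,.247],180)
# return arc from angle 92deg (arm pointing -x) to fixture phi=0
H=np.array([.581,.247]);P=np.array([.384,.249]);v=P-H;print('phi now',np.degrees(np.arctan2(-(v@X),-(v@Y))))
A=rot(s['orientation'])
for a in list(range(10,90,10))+[90,92,94,96,98]:
    t=np.radians(a);q=H+np.array([[np.cos(t),-np.sin(t)],[np.sin(t),np.cos(t)]])@v
    print(a,(A.T@np.r_[q-P,0]).round(3),round(-t,3))
E
```

```text
733 (np.float64(311.27148703956345), np.float64(206.43792633015008)) (np.int64(300), np.int64(187), np.int64(323), np.int64(225)) knob top [[0.38387235 0.25023134 0.264     ]]
[0.38312516 0.24664977 0.36928023] [-1.79973125e+02 -1.30386006e-01  1.79858198e+02] 0.08516274564235343
go [0.384 0.249 0.247] 180 -> [-0.0011  0.0024  0.1223] [-0.    -0.002 -0.002] rows>= 3
phi now 95.38166305750538
10 [-0.003 -0.034  0.   ] -0.175
20 [-0.011 -0.067  0.   ] -0.349
30 [-0.026 -0.099 -0.   ] -0.524
40 [-0.045 -0.127 -0.   ] -0.698
50 [-0.069 -0.151 -0.   ] -0.873
60 [-0.097 -0.171 -0.   ] -1.047
70 [-0.128 -0.186 -0.   ] -1.222
80 [-0.161 -0.195 -0.   ] -1.396
90 [-0.195 -0.199 -0.   ] -1.571
92 [-0.202 -0.198 -0.   ] -1.606
94 [-0.209 -0.198 -0.   ] -1.641
96 [-0.216 -0.198 -0.   ] -1.676
98 [-0.223 -0.197 -0.   ] -1.71
```

Call:
send_rows(steps=[-0.001,0.003,0.04,0,0,0,-1,-0.001,0.003,0.08,0,0,0,-1,-0.001,0.003,0.12,0,0,0,-1,-0.001,0.003,0.122,0,0,0,-1,-0.001,0.003,0.122,0,0,0,0.4,-0.001,0.003,0.122,0,0,0,0.4,-0.001,0.003,0.122,0,0,0,0.4,-0.001,0.003,0.122,0,0,0,0.4,-0.001,0.003,0.122,0,0,0,0.4,-0.001,0.003,0.122,0,0,0,0.4])

```text
t: 45.75
ee_pos: [0.3833, 0.2511, 0.2481]
orientation: [180.0, -0.1, -180.0]
ft_force: [-0.3, -0.5, -0.2]
opening: 0.0256
```

Call:
send_rows(steps=[-0.001,-0.017,0,0,0,-0.087,0.4,-0.003,-0.034,0,0,0,-0.175,0.4,-0.007,-0.051,0,0,0,-0.262,0.4,-0.011,-0.067,0,0,0,-0.349,0.4,-0.018,-0.083,0,0,0,-0.436,0.4,-0.026,-0.099,0,0,0,-0.524,0.4,-0.035,-0.113,0,0,0,-0.611,0.4,-0.045,-0.127,0,0,0,-0.698,0.4,-0.057,-0.139,0,0,0,-0.785,0.4,-0.069,-0.151,0,0,0,-0.873,0.4,-0.083,-0.161,0,0,0,-0.96,0.4,-0.097,-0.171,0,0,0,-1.047,0.4,-0.112,-0.179,0,0,0,-1.134,0.4,-0.128,-0.186,0,0,0,-1.222,0.4,-0.144,-0.191,0,0,0,-1.309,0.4,-0.161,-0.195,0,0,0,-1.396,0.4,-0.178,-0.197,0,0,0,-1.484,0.4,-0.195,-0.199,0,0,0,-1.571,0.4,-0.209,-0.198,0,0,0,-1.641,0.4,-0.216,-0.198,0,0,0,-1.676,0.4])

```text
t: 47.75
ee_pos: [0.5998, 0.053, 0.2468]
orientation: [179.8, 0.0, -83.8]
ft_force: [-1.1, 0.6, 0.2]
opening: 0.0258
```

```bash
python3 - <<'E'
from h import *
s=get_obs();print(s['ee_pos'],s['orientation'],s['opening'],s['ft_force'])
c=cam('scene')
for x in blobs(mask(c,[0,150,90],[8,255,255],(320,200,350,235)),10):
    q=onz(c,[x['c']],.245)[0];v=q[:2]-np.array([.581,.247]);print(x['n'],x['c'],q,np.degrees(np.arctan2(-(v@X),-(v@Y))),np.hypot(*v))
E
```

```text
[0.59981044 0.05300779 0.24680181] [ 1.79846933e+02  2.45548052e-02 -8.38462805e+01] 0.025799441747598746 [-1.07709494  0.64274498  0.18820453]
```

Call:
send_rows(steps=[0,0,0,0,0,0,0.4,0,0,0,0,0,0,-1,0,0,0,0,0,0,-1,0,0,0,0,0,0,-1,0,0,0,0,0,0,-1,0,0,-0.05,0,0,0,-1,0,0,-0.1,0,0,0,-1,0,0,-0.12,0,0,0,-1,0,0,-0.12,0,0,0,-1])

```text
t: 48.7
ee_pos: [0.601, 0.053, 0.3716]
orientation: [-179.7, -0.0, -84.0]
ft_force: [0.1, -0.6, -0.3]
opening: 0.0857
```

```bash
python3 - <<'E'
from h import *
w=cam('wrist');s=get_obs();print(s['ee_pos'],s['orientation'])
for x in blobs(mask(w,[0,150,90],[8,255,255])):
    if 250<x['c'][0]<400:
        q=onz(w,[(x['c'][0],x['box'][3]-9)],.264)[0];v=q[:2]-np.array([.581,.247]);print('knob',q,np.degrees(np.arctan2(-(v@X),-(v@Y))),np.hypot(*v))
inv();print(s['ft_force'])
go([.43,-.15,.37],180)
E
```

```text
[0.600151   0.05298413 0.36896232] [-1.79889855e+02 -1.43368635e-02 -8.39632078e+01]
knob [0.5980774  0.04704141 0.264     ] -0.08148125483928129 0.2006865079137807
tray scene [ 0.65462232 -0.25802632]
in tray 78 (np.float64(241.43589743589743), np.float64(276.7692307692308)) [[ 0.64697684 -0.2159896   0.02      ]]
in tray 76 (np.float64(227.3684210526316), np.float64(277.88157894736844)) [[ 0.65334928 -0.25710175  0.02      ]]
in tray 75 (np.float64(213.37333333333333), np.float64(277.0133333333333)) [[ 0.65316522 -0.29937073  0.02      ]]
side 265 [333.2 290.3] [-0.1936 -0.3175]
side 190 [367.6 205.9] [0.0352 0.0486]
side 107 [412.2 283.1] [ 0.0297 -0.3469]
side 96 [407.4 272.6] [ 0.0338 -0.3051]
side 92 [400.4 263.3] [ 0.0296 -0.2638]
[-0.36820947  0.3023548  -0.31756775]
go [ 0.43 -0.15  0.37] 180 -> [ 0.1841  0.1894 -0.0034] [ 0.003 -0.002  1.676] rows>= 12
```

The lamp is at about 0°, and the tray took a small knock (about 4 mm) with its keys still inside. One last look overall.

```bash
python3 - <<'E'
from h import *
c=cam('scene');print(base(cam('scene')) if 0 else '')
cv2.imwrite('pics/f9.png',cv2.resize(c['color'][150:330,160:480][:,:,::-1],(800,450),interpolation=2))
o=blobs(mask(c,[5,180,100],[16,255,255],(150,190,300,260)))
print('pick',onz(c,o[0]['rect'],.016)[:,:2].round(4).tolist())
E
```

```text
pick [[0.411, -0.3352], [0.4055, -0.2511], [0.4509, -0.2426], [0.4562, -0.325]]
```

View pics/f9.png

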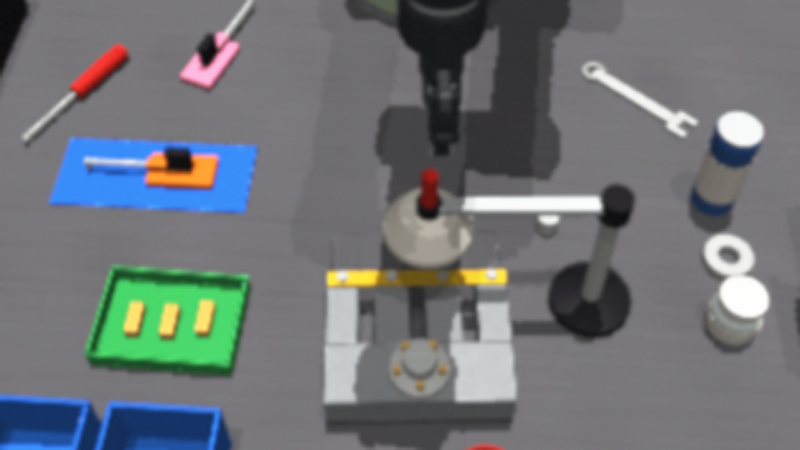

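The final view shows three keys in the tray, the pick on the mat, the lamp over the fixture and the bystanders standing. Handing in.

```bash
python3 -c "
from h import *
print(robot.finish_job(), get_obs()['t'])"
```

```text
the job is handed in; nothing more can be done
the job is handed in; nothing more can be done
```

The job is done and handed in at about 49 s of robot time, well under the 210 s limit.

I swung the lamp arm to about 95° and dragged all three keys out with the hooked pick. The pick then had to go down so I could grip the keys: I laid it base down on the mat and put the keys in the green tray. Last, I swung the lamp arm back over the fixture.

**Last checks**
- **Lamp:** its angle measures about -0.1°.
- **Keys:** three keys show inside the tray in both the scene and side views.
- **Pick:** it lies flat on the mat.
- **Bystanders:** the can, jar, bearing and socket look undisturbed in the final scene picture; I did not measure them again.
- **Robot:** the gripper stands open, about 9 cm above the knob, touching nothing.

**Irregularities**
- While setting down the first key, the hand pressed on the tray floor with about 15 N.
- During the lamp's return the tray shifted about 4 mm with the robot not near it, and the keys stayed in.
- The scene and wrist cameras differed by 4 to 13 mm on the tray and pick positions, which did not affect the outcome.

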